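# Tip two blue-capped tubes from a slanted block into a V-trough

### The arm

A 7-joint arm with a two-finger parallel gripper is mounted at the origin on the work surface. World frame = base frame: x ahead of the robot, y to its left, z up, the work surface at z = 0. Lengths are in m, angles in rad, forces in N, time in s.
With the tool pointing down it reaches from about 0.4 to 0.85 m from the base axis. Payload 10.4 kg.
Tool frame: the origin (TCP) lies at the centre of the arm's flange, where the gripper is bolted on; the fingertips stand 173 mm ahead of it and the grasp point (between the pads) lies 155 mm ahead of it (manip.nose_length is the distance from the TCP to the fingertips, in m); z points along the fingers, x is the direction in which the jaws open and shut, and the axes are right-handed (so a half turn about z gives the same grasp; the last joint's range is limited). The gripper opens to 85 mm and grips with 20 to 120 N. Pads are 22 mm wide; open, the fingers measure 114 mm over their backs; the gripper's body (76 mm by 85 mm) begins 54 mm behind the grasp point. The pads swing forward as they close: fully open they stand 13 mm farther back than shut.
Start: joints at [1.3, 0.332, -0.065, 1.46, 0.022, 1.35, -0.088], TCP at [0.153, -0.606, 0.405] pointing down, gripper open.
Joint ranges: [-2.6, 2.6], [-0.5, 2.12], [-1.47, 1.34], [0.16, 2.42], [-1.27, 4.41], [0.06, 2.06], [-2.6, 2.6]. Speed limits (rad/s): [2.22, 2.22, 2.79, 2.79, 3.14, 3.14, 3.14].

### API

Orientations are given as a unit quaternion [x, y, z, w].
In Python, from workcell import status, cams, order, manip gives the robot as it stands.
- The arm moves only by the tool servo_tool, never from a script. Its argument "motion" is a list that holds one entry, the list of rows, each a list of 6 numbers: the shift along the tool's x, y, z in units of 50 mm (1.0 is 50 mm), then the turn, a rotation vector about the tool's x, y, z in units of 5 degrees (1.0 is 5 degrees). In form: [[[x, y, z, ax, ay, az], ...]]. A call has 1 to 12 rows; each row shifts and turns the pose as measured when the row begins, along the tool's axes as they then stand; what a row does not reach is not made up. A row lasts 1/10 s, in which the tool goes at most 50 mm and 8.59 degrees, less where a joint would pass 70% of its speed; a pose out of reach is approached as far as the arm can. A call is refused whole if a number of a shift passes 1 or a number of a turn 1, either way. A call with a gripper value outside its range is refused whole. "jaw" is the closure in counts, from 0 (fully open) to 255 (shut), set as the call begins (left out, the last holds). The fingers move at their own pace and stop on an object; "force" is the grip in N (left out, the last holds). Time passes only in rows, so rows that do not move let the fingers close. It gives the time, the measured TCP pose, the force and the opening at its end, in the units of the state.
- status.get_obs(): the state, without advancing time (a new reading comes with each control period).
- cams.camera(name): name is "scene" or "top" or "wrist"; returns a dict with "color" (420x560x3 uint8, red, green, blue), "vertical_fov" (degrees; the focal length in pixels is half the picture's height over the tangent of half this angle, whatever the lens; pixels are square), "cx", "cy" (the principal point, pixels), "extrinsics" (4x4, takes a point from camera to world coordinates). Camera axes: x right, y down, z forward; pixel columns grow to the right and rows downward; lengths in m; the calibration is good to about 2 mm. A picture is of the moment at which its call begins. There is no depth.
- order.hand_in(): hands the job in, once; it reports no verdict.
The state is a dict: "clock": time; "joint_pos": joint angles; "joint_velocities": joint speeds; "tau": joint torques, N m; "position": TCP position; "ee_rot": TCP orientation; "ft_force": force on the tool from outside, world axes, zero at the start; "torque": the same for the moment, N m; "grip_width": opening from 0.0 (shut) to 1.0 (fully open).
Only numpy, scipy, OpenCV 4.12 (cv2) and the standard library are available. Lean on these libraries where they do the work, as an engineer would, in place of code of your own. Each camera call takes 0.05 s, during which the arm holds its last target.

### The job

Draw the two blue-capped tubes out of the slanted block and tip each, foot first, into the sloping V-trough, so that they end up lying one behind the other along the fold, caps uphill, the lower one's foot against the green stop and the upper one's foot against the cap below. Let them down gently rather than dropping or throwing them, leave the red-capped tube in its pocket, and do not disturb the brass sleeve or the beaker that stand between.

Things in the scene. Friction and masses are not known exactly. Their poses are not given: they have to be found in the camera images.
- tube_blue1_mid (a point): white plastic tube with a blue cap, 115 mm long, about 60 g. Body 29 mm across, narrowing over the last 14 mm to a 12 mm flat foot; cap 34 mm across, 24 mm tall. This point: half-way along the axis; z axis from foot to cap. Starts foot down in a pocket of the slanted block, leaning 28 degrees; only its top 45 mm stands out.
- tube_blue2_mid (a point): white plastic tube with a blue cap, 115 mm long, about 60 g. Body 29 mm across, narrowing over the last 14 mm to a 12 mm flat foot; cap 34 mm across, 24 mm tall. This point: half-way along the axis; z axis from foot to cap. Starts foot down in a pocket of the slanted block, leaning 28 degrees; only its top 45 mm stands out. Either order.
- tube_red_mid (a point): white plastic tube with a red cap, 115 mm long, about 60 g. Body 29 mm across, narrowing over the last 14 mm to a 12 mm flat foot; cap 34 mm across, 24 mm tall. This point: half-way along the axis; z axis from foot to cap. Starts foot down in a pocket of the slanted block, leaning 28 degrees; only its top 45 mm stands out. It stays in its pocket.
- rack_mouth (a point): fixed grey slanted block, 80 x 225 x 80 mm thick. This point: middle of its upper face, at the middle pocket's mouth, 99 mm above the bench. z axis: out along the pockets, leaning 28 degrees from vertical towards the robot's side; y axis: level, along the row. Three pockets 75 mm apart along y, 32.5 mm across, 70 mm deep, hold the three tubes in any order.
- fold (a point): point on the fold of the fixed aluminium V-trough where it meets the green stop at the low end, 24 mm above the bench. x axis: along the fold downhill, 22 degrees below level; y: level, across; z: up out of the V. The fold runs 300 mm uphill from here, towards -x.
- trough: the same V-trough; origin on the bench below its middle. Two walls 54 mm wide, each 45 degrees from the V's mid-plane: rims 38 mm above the fold, 76 mm apart. The green stop is 80 mm wide and reaches 47 mm above the fold. Slippery lining: a tube let go leaning in it topples onto the fold and slides down by itself to the stop or the tube below.
- sleeve: bystander: brass tube sleeve, 37 mm across, 100 mm tall, standing loose between block and trough; origin at the centre of its underside
- beaker: bystander: glass beaker, loose between block and trough, 72 mm across, 85 mm tall; origin at the centre of its underside
Not all that is in view belongs to the job. Leave any purple look-alike of the part that bears tube_blue2_mid alone.

How it is judged:
On the way, in this order (a step that is already met when the one before it is completed fails the run):
1. a blue-capped tube is drawn clear of its pocket ((z of tube_blue1_mid in the frame of rack_mouth above 0.05 m or z of tube_blue2_mid in the frame of rack_mouth above 0.05 m)), for 0.1 s.
2. a blue-capped tube lies in the fold, cap uphill, its foot against the stop (((z of fold in the frame of tube_blue1_mid between -0.07 and -0.045 m and y of tube_blue1_mid in the frame of fold between -0.008 and 0.008 m and z of tube_blue1_mid in the frame of fold between 0.01 and 0.032 m and angle between the z axis of tube_blue1_mid and the x axis of fold, either way round below 0.14 rad and linear speed of tube_blue1 below 0.02 m/s) or (z of fold in the frame of tube_blue2_mid between -0.07 and -0.045 m and y of tube_blue2_mid in the frame of fold between -0.008 and 0.008 m and z of tube_blue2_mid in the frame of fold between 0.01 and 0.032 m and angle between the z axis of tube_blue2_mid and the x axis of fold, either way round below 0.14 rad and linear speed of tube_blue2 below 0.02 m/s))), for 0.2 s.
3. both blue-capped tubes lie in line in the fold ((((z of fold in the frame of tube_blue1_mid between -0.07 and -0.045 m and y of tube_blue1_mid in the frame of fold between -0.008 and 0.008 m and z of tube_blue1_mid in the frame of fold between 0.01 and 0.032 m and angle between the z axis of tube_blue1_mid and the x axis of fold, either way round below 0.14 rad and linear speed of tube_blue1 below 0.02 m/s) and (z of fold in the frame of tube_blue2_mid between -0.19 and -0.16 m and y of tube_blue2_mid in the frame of fold between -0.008 and 0.008 m and z of tube_blue2_mid in the frame of fold between 0.01 and 0.032 m and angle between the z axis of tube_blue2_mid and the x axis of fold, either way round below 0.14 rad and linear speed of tube_blue2 below 0.02 m/s)) or ((z of fold in the frame of tube_blue2_mid between -0.07 and -0.045 m and y of tube_blue2_mid in the frame of fold between -0.008 and 0.008 m and z of tube_blue2_mid in the frame of fold between 0.01 and 0.032 m and angle between the z axis of tube_blue2_mid and the x axis of fold, either way round below 0.14 rad and linear speed of tube_blue2 below 0.02 m/s) and (z of fold in the frame of tube_blue1_mid between -0.19 and -0.16 m and y of tube_blue1_mid in the frame of fold between -0.008 and 0.008 m and z of tube_blue1_mid in the frame of fold between 0.01 and 0.032 m and angle between the z axis of tube_blue1_mid and the x axis of fold, either way round below 0.14 rad and linear speed of tube_blue1 below 0.02 m/s)))), for 0.2 s.
At the end, for the whole second after the job is handed in: Both blue-capped tubes rest in the trough, caps uphill, within 8 degrees of the fold and 8 mm of its line; the lower foot within 12 mm of the green stop, the upper foot within about 15 mm of the lower cap. The red-capped tube is in its pocket within 12 mm of its start ((((z of fold in the frame of tube_blue1_mid between -0.07 and -0.045 m and y of tube_blue1_mid in the frame of fold between -0.008 and 0.008 m and z of tube_blue1_mid in the frame of fold between 0.01 and 0.032 m and angle between the z axis of tube_blue1_mid and the x axis of fold, either way round below 0.14 rad and linear speed of tube_blue1 below 0.02 m/s) and (z of fold in the frame of tube_blue2_mid between -0.19 and -0.16 m and y of tube_blue2_mid in the frame of fold between -0.008 and 0.008 m and z of tube_blue2_mid in the frame of fold between 0.01 and 0.032 m and angle between the z axis of tube_blue2_mid and the x axis of fold, either way round below 0.14 rad and linear speed of tube_blue2 below 0.02 m/s)) or ((z of fold in the frame of tube_blue2_mid between -0.07 and -0.045 m and y of tube_blue2_mid in the frame of fold between -0.008 and 0.008 m and z of tube_blue2_mid in the frame of fold between 0.01 and 0.032 m and angle between the z axis of tube_blue2_mid and the x axis of fold, either way round below 0.14 rad and linear speed of tube_blue2 below 0.02 m/s) and (z of fold in the frame of tube_blue1_mid between -0.19 and -0.16 m and y of tube_blue1_mid in the frame of fold between -0.008 and 0.008 m and z of tube_blue1_mid in the frame of fold between 0.01 and 0.032 m and angle between the z axis of tube_blue1_mid and the x axis of fold, either way round below 0.14 rad and linear speed of tube_blue1 below 0.02 m/s))) and distance of tube_red_mid from where it was at the start of the episode below 0.012 m); the robot touches nothing.
It fails at once if a blue-capped tube is dropped or thrown (faster than 1.2 m/s) (linear speed of any of tube_blue1, tube_blue2 above 1.2 m/s).
It fails at once if the red-capped tube is pulled up more than 25 mm (distance of tube_red_mid from where it was at the start of the episode above 0.025 m).
It fails at once if the sleeve or the beaker is pushed more than 30 mm or knocked over (distance of any of sleeve, beaker from where it was at the start of the episode above 0.03 m or angle between any of sleeve, beaker's own z axis and vertical above 0.5 rad).
It also fails if it takes over 59 s, if anything falls off the work surface, if the arm or the gripper's body presses on something with over 40 N, if the wrist force passes 120 N, or if a joint passes its speed limit or range.

## Working session

There is one attempt and no reset: what is moved stays moved. The work goes in short steps, Python scripts to look and compute and a tool call to move; the robot and the scene stay as the last step left them, time stands still between calls to the robot, and variables do not carry over. Pictures are saved under pics/ and viewed, and the job is handed in when it is done.

Besides the shell and the picture viewer there is one more tool, called after "Call:" as a command line: name --argument value ..., lists and objects as JSON in quotes. servo_tool: Moves the arm, as the interface text tells. Its arguments: {"type":"object","properties":{"motion":{"type":"array","items":{"type":"array","items":{"type":"array","items":{"type":"number"}}}},"jaw":{"type":"number"},"force":{"type":"number"}},"required":["motion"]}

```bash
ls; mkdir -p pics; python3 - <<'E'
from workcell import status, cams, order, manip
import cv2, numpy as np
print(status.get_obs()); print(manip.nose_length)
for n in ["scene","top","wrist"]:
    c=cams.camera(n); cv2.imwrite(f"pics/{n}0.png",c["color"][:,:,::-1]); print(n,c["vertical_fov"],c["cx"],c["cy"],c["extrinsics"].round(4).tolist() if hasattr(c["extrinsics"],'round') else c["extrinsics"])
E
```

```text
pics
{'clock': 0.0, 'joint_pos': array([ 1.30039282,  0.33288641, -0.0646987 ,  1.46093971,  0.02166867,
        1.34989333, -0.08847587]), 'joint_velocities': array([ 3.22980243e-04,  1.28617738e-03,  1.51095404e-03, -1.63136111e-03,
        7.14032562e-04,  8.37468701e-05,  1.22996317e-04]), 'tau': array([ 1.07180869e-03, -6.25438428e+01,  4.95910272e-02, -3.91589177e+01,
        1.61765877e-02,  1.01375338e-02,  4.89441584e-05]), 'position': array([ 0.15326078, -0.60578925,  0.40390746]), 'ee_rot': array([ 7.89091779e-01, -6.14274901e-01, -6.02622029e-04, -3.84847275e-04]), 'ft_force': array([ 0.25882104,  0.69614507, -0.1044641 ]), 'torque': array([0.01379621, 0.03807158, 0.02778449]), 'grip_width': 0.9962379475079287}
0.1734
scene 52.44879089424032 274.54657119361866 213.78089599825842 [[-0.611, 0.495, -0.6177, 1.2314], [0.7913, 0.4027, -0.4601, 0.5615], [0.021, -0.77, -0.6378, 0.7406], [0.0, 0.0, 0.0, 1.0]]
top 57.678371466257644 276.9272566940188 207.532451824697 [[0.1102, -0.9652, 0.2373, 0.3949], [-0.9939, -0.1081, 0.0218, 0.0727], [0.0046, -0.2383, -0.9712, 1.0511], [0.0, 0.0, 0.0, 1.0]]
wrist 65.39920963335311 277.7297270487766 209.78762365660853 [[0.2454, -0.9355, -0.2542, 0.218], [-0.9694, -0.2371, -0.0635, -0.5888], [-0.0009, 0.262, -0.9651, 0.373], [0.0, 0.0, 0.0, 1.0]]
```

View pics/scene0.png

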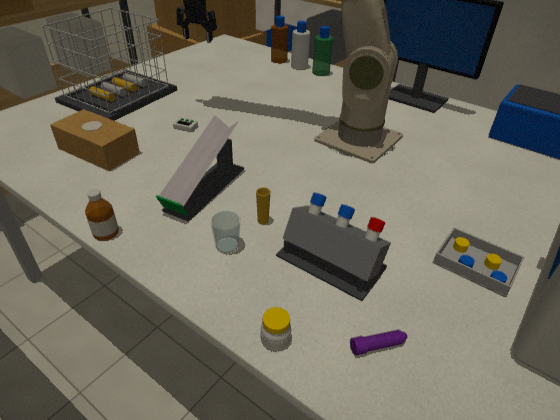

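View pics/top0.png

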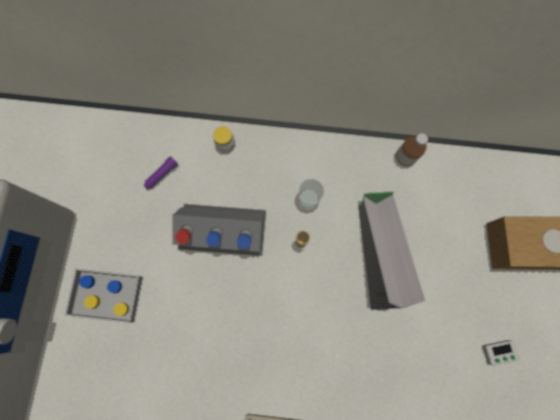

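View pics/wrist0.png

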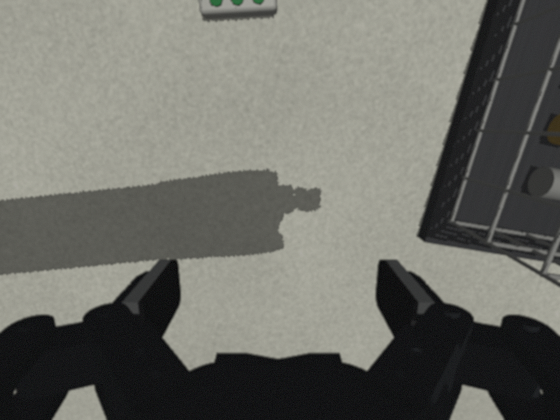

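The scene camera shows the rack with caps at about (318,200) blue, (345,212) blue and (376,225) red. The trough's green stop is near (172,203), the sleeve near (263,205) and the beaker near (226,232). I'll enlarge these areas next.

```bash
python3 - <<'E'
import cv2
s=cv2.imread('pics/scene0.png'); t=cv2.imread('pics/top0.png')
def crop(im,x0,y0,x1,y1,k,n):
    c=cv2.resize(im[y0:y1,x0:x1],None,fx=k,fy=k,interpolation=cv2.INTER_CUBIC)
    for x in range((x0+9)//10*10,x1,10):
        cv2.line(c,((x-x0)*k,0),((x-x0)*k,8 if x%50 else 16),(0,255,255),1)
        if x%20==0: cv2.putText(c,str(x),((x-x0)*k,26),0,.4,(0,255,255),1)
    for y in range((y0+9)//10*10,y1,10):
        cv2.line(c,(0,(y-y0)*k),(8,(y-y0)*k),(0,255,255),1)
        if y%20==0: cv2.putText(c,str(y),(10,(y-y0)*k+4),0,.4,(0,255,255),1)
    cv2.imwrite(n,c)
crop(s,270,180,400,295,6,'pics/s_rack.png')
crop(s,150,110,280,255,5,'pics/s_tr.png')
crop(t,165,175,325,265,5,'pics/t_rack.png')
crop(t,350,180,440,320,4,'pics/t_tr.png')
E
```

```text
(no output)
```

View pics/s_rack.png

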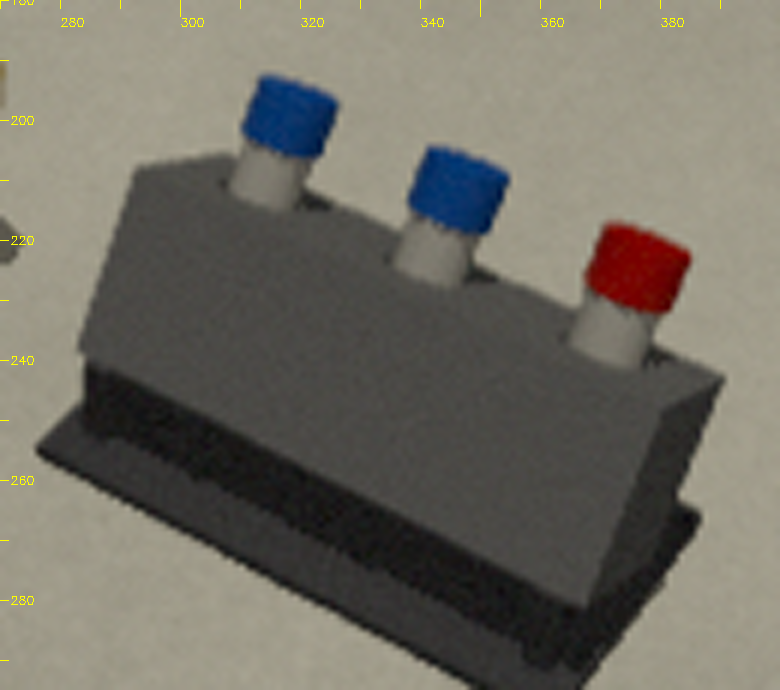

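View pics/s_tr.png

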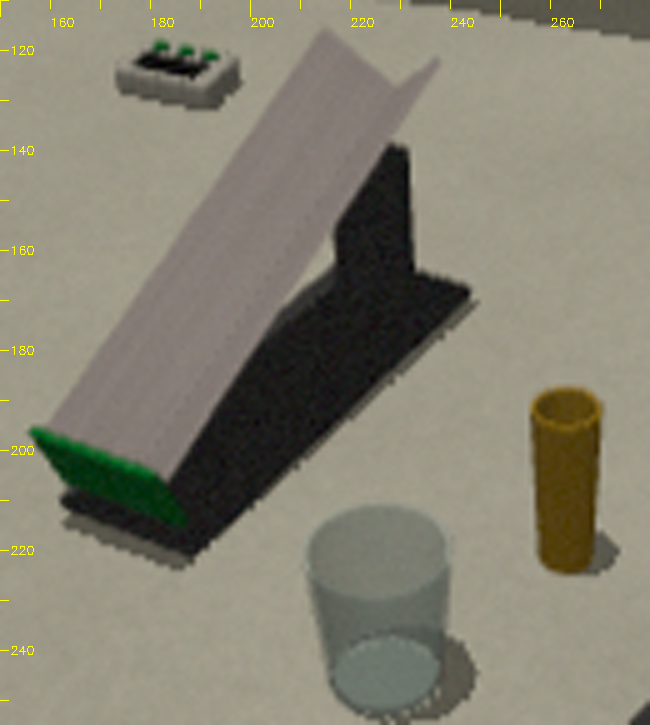

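View pics/t_rack.png

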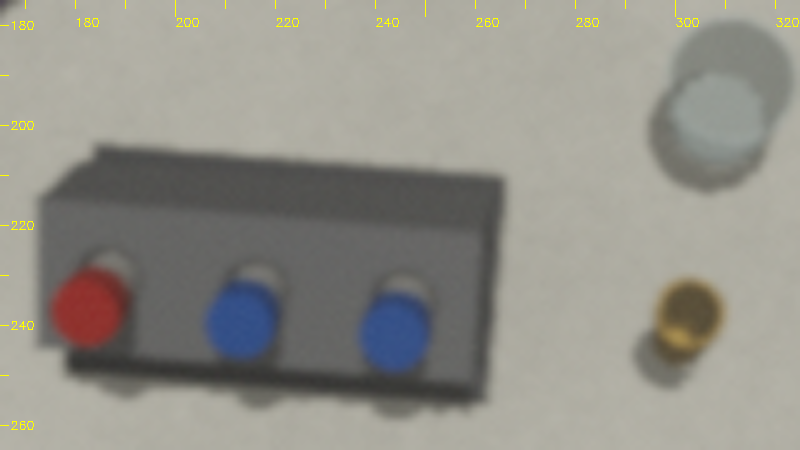

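View pics/t_tr.png

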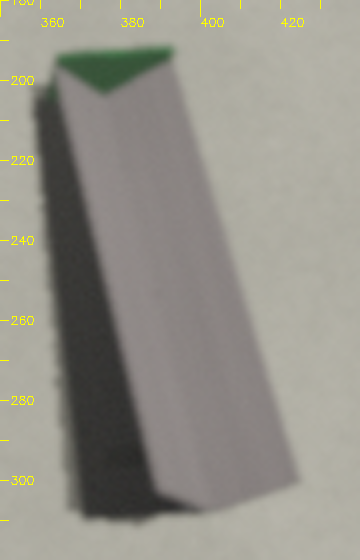

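Read so far: red is on the +y end of the block, with the blues in the middle and on the -y end, nearest the trough. The fold's low end is at top (376,203) and its upper end at about (400,308). I'll fit both fixtures to both images.

```bash
cat > h.py <<'E'
import numpy as np
from scipy.optimize import least_squares
from scipy.spatial.transform import Rotation as R
H,W=420,560
CAM={'scene':(52.44879089424032,274.54657119361866,213.78089599825842,[[-0.611,0.495,-0.6177,1.2314],[0.7913,0.4027,-0.4601,0.5615],[0.021,-0.77,-0.6378,0.7406],[0,0,0,1]]),
'top':(57.678371466257644,276.9272566940188,207.532451824697,[[0.1102,-0.9652,0.2373,0.3949],[-0.9939,-0.1081,0.0218,0.0727],[0.0046,-0.2383,-0.9712,1.0511],[0,0,0,1]])}
def proj(P,c):
    f,cx,cy,E=CAM[c]; f=210/np.tan(np.radians(f)/2); E=np.array(E)
    p=(np.asarray(P)-E[:3,3])@E[:3,:3]
    return np.stack([cx+f*p[...,0]/p[...,2],cy+f*p[...,1]/p[...,2]],-1)
def ray(uv,c,z):
    f,cx,cy,E=CAM[c]; f=210/np.tan(np.radians(f)/2); E=np.array(E)
    d=E[:3,:3]@np.array([(uv[0]-cx)/f,(uv[1]-cy)/f,1]); o=E[:3,3]
    return o+d*(z-o[2])/d[2]
a28,a22=np.radians(28),np.radians(22)
def rackR(y):
    c,s=np.cos(y),np.sin(y)
    return np.array([[c*np.cos(a28),-s,-np.sin(a28)*c],[s*np.cos(a28),c,-np.sin(a28)*s],[np.sin(a28),0,np.cos(a28)]])
def trR(y):
    c,s=np.cos(y),np.sin(y)
    return np.array([[c*np.cos(a22),-s,np.sin(a22)*c],[s*np.cos(a22),c,np.sin(a22)*s],[-np.sin(a22),0,np.cos(a22)]])
E
cat > fit.py <<'E'
from h import *
np.set_printoptions(suppress=True,precision=4)
# rack (x,y,z mm local)
rk=[('scene',(0,-75,33),(318.5,199.2)),('scene',(0,0,33),(346.5,211.8)),('scene',(0,75,33),(376.2,224.5)),
('top',(0,-75,45),(243.8,241.2)),('top',(0,0,45),(213.2,238.6)),('top',(0,75,45),(183,236.6)),
('scene',(40,-112.5,0),(292.5,208.3)),('scene',(40,112.5,0),(380,248.3)),('scene',(40,-112.5,-80),(283.3,238.3)),('scene',(40,112.5,-80),(367.5,280.8)),('scene',(-40,112.5,0),(390.3,243.3)),
('top',(40,112.5,0),(173,214.4)),('top',(40,-112.5,0),(262,221.4)),('top',(-40,112.5,0),(172.4,244))]
def fr(p): 
    Rm=rackR(p[2]); return np.concatenate([proj(np.array([p[0],p[1],.099])+Rm@(np.array(l)/1000),c)-np.array(u) for c,l,u in rk])
s=least_squares(fr,[.5,.2,0],loss='soft_l1'); print('rack',s.x); print(s.fun.reshape(-1,2).round(1).tolist() if 0 else fr(s.x).reshape(-1,2).round(1).tolist())
tr=[('top',(0,0,0),(376,203)),('top',(-300,0,0),(400,308)),('top',(-300,38,38),(388,303)),('top',(-300,-38,38),(424,300)),
('top',(0,40,47),(361,194)),('top',(0,-40,47),(393,191.5)),('scene',(-300,0,0),(228,127.5)),('scene',(-300,-38,38),(213,115.5)),('scene',(-300,38,38),(235.5,122)),('scene',(0,-40,47),(154.5,195.5)),('scene',(0,38,38),(181,206))]
def ft(p):
    Rm=trR(p[2]); return np.concatenate([proj(np.array([p[0],p[1],.024])+Rm@(np.array(l)/1000),c)-np.array(u) for c,l,u in tr])
s=least_squares(ft,[.6,-.2,0],loss='soft_l1'); print('fold',s.x); print(ft(s.x).reshape(-1,2).round(1).tolist())
print('sleeve', ray((263.5,191.5),'scene',.1),ray((302.8,237.5),'top',.1))
print('beaker', ray((228,222),'scene',.085),ray((311,190),'top',.085), ray((227.5,244.5),'scene',0),ray((308,200),'top',0))
E
python3 fit.py
```

```text
rack [0.5445 0.2402 0.0294]
[[-1.1, -0.1], [-1.1, -0.5], [-0.8, -0.1], [-0.5, 0.1], [-0.9, 0.1], [-1.5, -0.4], [-0.6, -1.2], [0.3, -0.4], [-1.6, -0.3], [-0.6, 0.3], [0.5, -0.9], [-1.2, -0.2], [-0.8, 0.0], [-0.8, 0.3]]
fold [ 0.689  -0.1741  0.1753]
[[-1.1, 0.1], [2.3, -1.4], [1.7, -1.6], [-0.8, -0.8], [2.4, -0.4], [0.0, 0.3], [0.7, -0.5], [1.3, -0.6], [1.3, -0.9], [1.0, -0.7], [0.1, -0.2]]
sleeve [0.5591 0.0242 0.1   ] [0.5573 0.0207 0.1   ]
beaker [0.6894 0.0222 0.085 ] [0.6883 0.0103 0.085 ] [0.6835 0.0096 0.    ] [0.6836 0.0106 0.    ]
```

```bash
sed -i 's/(361,194)/(364,194)/; s/(400,308)/(401.5,307.5)/; s/(388,303)/(388.5,302.5)/' fit.py; python3 fit.py | sed -n 3,4p
python3 - <<'E'
import cv2
t=cv2.imread('pics/top0.png')
cv2.imwrite('pics/t_trA.png',cv2.resize(t[285:320,370:435],None,fx=12,fy=12,interpolation=cv2.INTER_CUBIC))
E
```

```text
fold [ 0.6892 -0.1751  0.1733]
[[-0.7, 0.1], [1.0, -0.9], [1.4, -1.1], [-0.5, -0.8], [-0.1, -0.5], [0.4, 0.3], [0.6, -0.6], [1.2, -0.7], [1.2, -0.9], [0.7, -0.8], [-0.3, -0.3]]
```

View pics/t_trA.png

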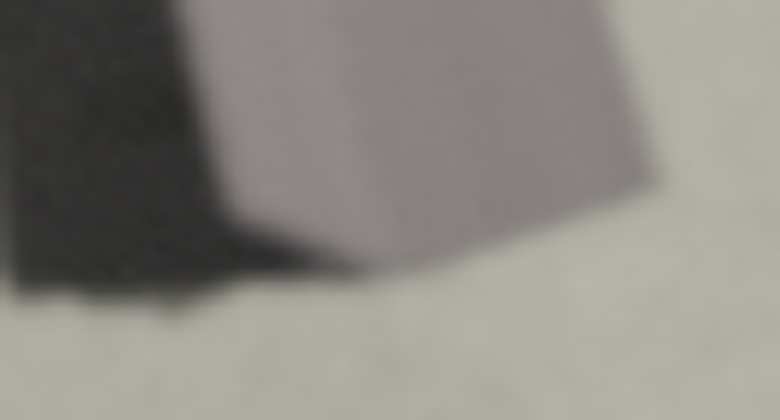

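Fixture fits: the rack mouth is at (0.5445, 0.240) with yaw 0.03, and the fold is at (0.689, -0.175) with yaw 0.173. Residuals are about 1 px, and heights and sizes are consistent. Next I'll plan the approach to the -y blue tube.

```bash
cat >> h.py <<'E'
def toolR(psi,t):
    t=np.radians(t); f=np.array([np.cos(psi),np.sin(psi),0]); z=f*np.sin(t)+np.array([0,0,-np.cos(t)])
    x=np.array([np.sin(psi),-np.cos(psi),0]); return np.stack([x,np.cross(z,x),z],1)
def plan(tp,tR,n=None,start=None,vmax=.95,amax=.95):
    """rows from measured pose to target"""
    if start is None:
        from workcell import status
        o=status.get_obs(); p=np.array(o['position']); q=R.from_quat(o['ee_rot'])
    else: p,q=start
    rv=(R.from_matrix(tR)*q.inv()).as_rotvec()
    d=np.asarray(tp)-p
    if n is None: n=int(np.ceil(max(np.linalg.norm(d)/.05/vmax,np.degrees(np.abs(rv)).max()/5/amax,np.degrees(np.linalg.norm(rv))/5/amax)))
    n=max(n,1)
    rows=[]
    step=R.from_rotvec(rv/n)
    for i in range(n):
        qi=R.from_rotvec(rv*i/n)*q
        rows.append(np.r_[qi.inv().apply(d/n)/.05, np.degrees(qi.inv().apply(rv/n))/5])
    print('n',n,'from',p.round(4),'d',d.round(4),'turn deg',np.degrees(rv).round(1))
    print(str([[list(map(float,r.round(2))) for r in rows]]).replace(' ',''))
    return np.asarray(tp),R.from_matrix(tR)
def grasp2tcp(g,Rm,l=.155): return np.asarray(g)-l*Rm[:,2]
RK=np.array([.5445,.2402,.099]);RKR=rackR(.0294)
FO=np.array([.6892,-.1751,.024]);FOR=trR(.1733)
E
python3 - <<'E'
from h import *
T=toolR(.0294,13)
g=RK+RKR@np.array([0,-.075,.033]); print('cap',g)
s=plan([.42,-.33,.42],R.from_quat([.789091779,-.614274901,-.0006026,-.00038]).as_matrix())
s=plan(grasp2tcp(g,T)-.09*T[:,2],T,start=s)
E
```

```text
cap [0.53121882 0.164777   0.12813727]
n 9 from [ 0.1533 -0.6058  0.4041] d [0.2667 0.2758 0.0159] turn deg [0. 0. 0.]
[[[-0.45,-0.72,-0.03,-0.0,-0.0,-0.0],[-0.45,-0.72,-0.03,-0.0,-0.0,-0.0],[-0.45,-0.72,-0.03,-0.0,-0.0,-0.0],[-0.45,-0.72,-0.03,-0.0,-0.0,-0.0],[-0.45,-0.72,-0.03,-0.0,-0.0,-0.0],[-0.45,-0.72,-0.03,-0.0,-0.0,-0.0],[-0.45,-0.72,-0.03,-0.0,-0.0,-0.0],[-0.45,-0.72,-0.03,-0.0,-0.0,-0.0],[-0.45,-0.72,-0.03,-0.0,-0.0,-0.0]]]
n 11 from [ 0.42 -0.33  0.42] d [ 0.0561  0.4932 -0.0531] turn deg [  1.7 -12.9 -12.5]
[[[-0.84,-0.32,0.1,0.24,0.03,0.23],[-0.85,-0.3,0.1,0.24,0.03,0.23],[-0.86,-0.28,0.11,0.24,0.03,0.23],[-0.86,-0.26,0.11,0.24,0.03,0.23],[-0.87,-0.24,0.11,0.24,0.03,0.23],[-0.87,-0.22,0.12,0.24,0.03,0.23],[-0.88,-0.2,0.12,0.24,0.03,0.23],[-0.88,-0.18,0.12,0.24,0.03,0.23],[-0.88,-0.16,0.12,0.24,0.03,0.23],[-0.89,-0.14,0.12,0.24,0.03,0.23],[-0.89,-0.12,0.12,0.24,0.03,0.23]]]
```

Call:
servo_tool --motion '[[[-0.45,-0.72,-0.03,0,0,0],[-0.45,-0.72,-0.03,0,0,0],[-0.45,-0.72,-0.03,0,0,0],[-0.45,-0.72,-0.03,0,0,0],[-0.45,-0.72,-0.03,0,0,0],[-0.45,-0.72,-0.03,0,0,0],[-0.45,-0.72,-0.03,0,0,0],[-0.45,-0.72,-0.03,0,0,0],[-0.45,-0.72,-0.03,0,0,0]]]' --jaw 95 --force 60

```text
clock: 1.05
position: [0.4217, -0.3247, 0.4146]
ee_rot: [0.785, -0.619, -0.003, 0.001]
ft_force: [0.8, 0.2, 0.2]
grip_width: 0.626
```

Tracking is good, so I'll continue.

Call:
servo_tool --motion '[[[-0.84,-0.32,0.1,0.24,0.03,0.23],[-0.85,-0.3,0.1,0.24,0.03,0.23],[-0.86,-0.28,0.11,0.24,0.03,0.23],[-0.86,-0.26,0.11,0.24,0.03,0.23],[-0.87,-0.24,0.11,0.24,0.03,0.23],[-0.87,-0.22,0.12,0.24,0.03,0.23],[-0.88,-0.2,0.12,0.24,0.03,0.23],[-0.88,-0.18,0.12,0.24,0.03,0.23],[-0.88,-0.16,0.12,0.24,0.03,0.23],[-0.89,-0.14,0.12,0.24,0.03,0.23],[-0.89,-0.12,0.12,0.24,0.03,0.23]]]'

```text
clock: 2.15
position: [0.486, 0.1872, 0.3601]
ee_rot: [0.703, -0.701, 0.084, -0.085]
ft_force: [0.9, -0.5, 0.0]
grip_width: 0.626
```

```bash
cat >> h.py <<'E'
def look(name,fn,k=1):
    from workcell import cams
    import cv2
    c=cams.camera(name); CAM[name]=(c['vertical_fov'],c['cx'],c['cy'],c['extrinsics'])
    cv2.imwrite('pics/'+fn,c['color'][:,:,::-1]); return c['color']
E
python3 - <<'E'
from h import *
from workcell import status
import time
look('wrist','w1.png')
for k in (-75,0,75):
    print(k,proj(RK+RKR@np.array([0,k/1000,.045]),'wrist').round(1), proj(RK+RKR@np.array([0,k/1000,.0]),'wrist').round(1))
o=status.get_obs(); print(o['clock'],o['position'],o['ft_force'])
print(CAM['wrist'])
T=toolR(.0294,13);g=RK+RKR@np.array([0,-.075,.033]);plan(grasp2tcp(g,T)-.09*T[:,2],T)
E
```

```text
-75 [314.8 252.9] [308.3 216.8]
0 [196.7 255.9] [208.9 219.3]
75 [ 78.7 258.9] [109.6 221.8]
2.2 [0.48485527 0.19472828 0.35983541] [-5.30766567  4.055889    0.24077627]
(65.39920963335311, 277.7297270487766, 209.78762365660853, array([[ 4.05863518e-03, -9.99662207e-01, -2.56709897e-02,
         5.58197613e-01],
       [-9.99991676e-01, -4.06804727e-03,  3.14429446e-04,
         1.88212903e-01],
       [-4.18754034e-04,  2.56694999e-02, -9.99670396e-01,
         3.45566638e-01],
       [ 0.00000000e+00,  0.00000000e+00,  0.00000000e+00,
         1.00000000e+00]]))
n 1 from [0.4849 0.1947 0.3598] d [-0.0087 -0.0316  0.007 ] turn deg [-0.3  0.8  1.2]
[[[0.63,0.14,-0.18,-0.16,0.01,-0.25]]]
```

View pics/w1.png

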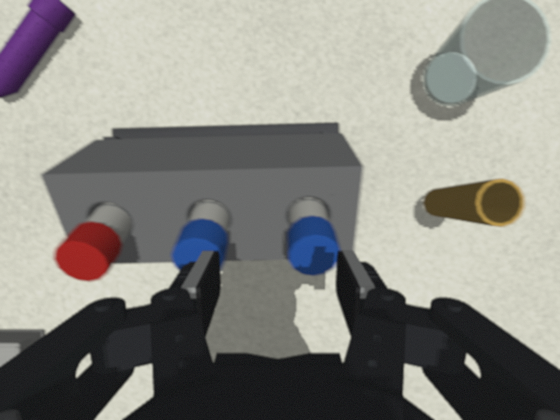

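The wrist view agrees with the fit. The -y cap top is at about (313,252) against a predicted (315,253), so the error is about 1 mm. Now I'll centre over it and descend.

```bash
python3 - <<'E'
from h import *
T=toolR(.0294,13);g=RK+RKR@np.array([0,-.075,.033]);tp=grasp2tcp(g,T,.158)
s=plan(tp-.09*T[:,2],T,n=3); plan(tp,T,n=6,start=s)
E
```

```text
n 3 from [0.4849 0.1947 0.3598] d [-0.0094 -0.0316  0.0099] turn deg [-0.3  0.8  1.2]
[[[0.21,0.05,-0.08,-0.05,0.0,-0.08],[0.21,0.05,-0.08,-0.05,0.0,-0.08],[0.21,0.05,-0.08,-0.05,0.0,-0.08]]]
n 6 from [0.4755 0.1631 0.3698] d [ 0.0202  0.0006 -0.0877] turn deg [0. 0. 0.]
[[[-0.0,-0.0,0.3,0.0,0.0,0.0],[-0.0,-0.0,0.3,0.0,0.0,0.0],[-0.0,-0.0,0.3,0.0,0.0,0.0],[-0.0,-0.0,0.3,0.0,0.0,0.0],[-0.0,-0.0,0.3,0.0,0.0,0.0],[-0.0,-0.0,0.3,0.0,0.0,0.0]]]
```

Call:
servo_tool --motion '[[[0.21,0.05,-0.08,-0.05,0,-0.08],[0.21,0.05,-0.08,-0.05,0,-0.08],[0.21,0.05,-0.08,-0.05,0,-0.08],[0,0,0,0,0,0],[0,0,0,0,0,0]]]'

```text
clock: 2.7
position: [0.4737, 0.1632, 0.369]
ee_rot: [0.715, -0.69, 0.077, -0.081]
ft_force: [1.1, -0.3, 0.1]
grip_width: 0.629
```

```bash
python3 - <<'E'
from h import *
look('wrist','w2.png')
for k in (-75,0,75):
    print(k,proj(RK+RKR@np.array([0,k/1000,.045]),'wrist').round(1), proj(RK+RKR@np.array([0,k/1000,.0]),'wrist').round(1))
T=toolR(.0294,13);g=RK+RKR@np.array([0,-.075,.033]);tp=grasp2tcp(g,T,.158)
plan(tp,T,n=6)
E
```

```text
-75 [279.7 227.1] [279.6 195.2]
0 [165.8 226.5] [183.1 194.7]
75 [ 51.9 225.9] [ 86.6 194.2]
n 6 from [0.4738 0.1632 0.3689] d [ 0.0219  0.0006 -0.0868] turn deg [-0.1 -0.2 -0.3]
[[[0.0,-0.01,0.3,0.01,0.0,0.01],[0.0,-0.01,0.3,0.01,0.0,0.01],[0.0,-0.01,0.3,0.01,0.0,0.01],[0.0,-0.01,0.3,0.01,0.0,0.01],[0.0,-0.01,0.3,0.01,0.0,0.01],[0.0,-0.01,0.3,0.01,0.0,0.01]]]
```

View pics/w2.png

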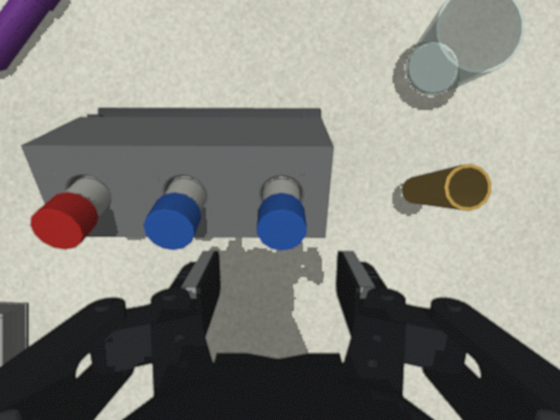

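The cap top at (282,226) matches the prediction of (280,227) and sits between the fingers. I'll descend and close.

Call:
servo_tool --motion '[[[0,-0.01,0.3,0,0,0],[0,-0.01,0.3,0,0,0],[-0.01,-0.01,0.3,0,0,0],[-0.01,-0.01,0.3,0,0,0],[-0.01,-0.01,0.3,0,0,0],[0,-0.01,0.3,0,0,0],[0,0,0,0,0,0]]]'

```text
clock: 3.45
position: [0.4977, 0.1664, 0.2722]
ee_rot: [0.715, -0.69, 0.076, -0.08]
ft_force: [-0.6, 0.6, 0.2]
grip_width: 0.628
```

```bash
python3 - <<'E'
from h import *
look('wrist','w3.png')
T=toolR(.0294,13);g=RK+RKR@np.array([0,-.075,.033]);tp=grasp2tcp(g,T,.158)
plan(tp,T,n=1)
E
```

```text
n 1 from [0.4977 0.1666 0.2732] d [-0.0021 -0.0029  0.0089] turn deg [-0.1 -0.3 -0.3]
[[[0.06,0.0,-0.18,0.06,0.05,0.06]]]
```

View pics/w3.png

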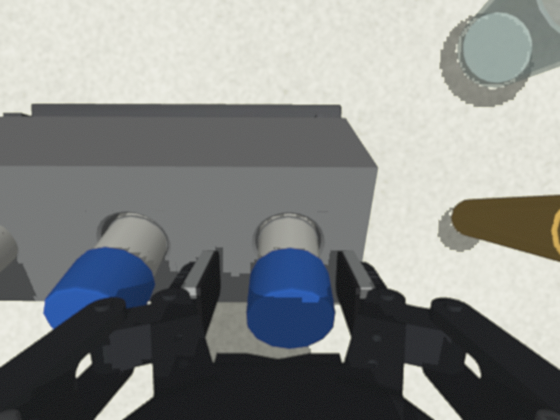

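The move overshot by about 9 mm, and the cap sits about 3 mm right of centre, which agrees with the measured 2.9 mm. I'll correct that and then close.

Call:
servo_tool --motion '[[[0.06,0,-0.17,0.05,0.05,0.05],[0,0,0,0,0,0],[0,0,0,0,0,0]]]'

```text
clock: 3.8
position: [0.4959, 0.164, 0.2834]
ee_rot: [0.713, -0.692, 0.079, -0.082]
ft_force: [0.9, -0.2, 0.0]
grip_width: 0.624
```

Call:
servo_tool --motion '[[[0,0,0,0,0,0],[0,0,0,0,0,0],[0,0,0,0,0,0],[0,0,0,0,0,0],[0,0,0,0,0,0],[0,0,0,0,0,0]]]' --jaw 255 --force 60

```text
clock: 4.4
position: [0.496, 0.1639, 0.2847]
ee_rot: [0.713, -0.692, 0.08, -0.082]
ft_force: [0.8, -0.3, 1.7]
grip_width: 0.377
```

```bash
python3 - <<'E'
from h import *
T=toolR(.0294,13);g=RK+RKR@np.array([0,-.075,.033]);tp=grasp2tcp(g,T,.158)
from workcell import status
o=status.get_obs(); print(o['position'],o['ft_force'],o['grip_width'])
plan(tp,T,n=1)
s=plan(o['position']+.085*RKR[:,2],R.from_quat(o['ee_rot']).as_matrix(),n=6)
E
```

```text
[0.49596012 0.16392468 0.28471377] [ 0.75845964 -0.25269696  1.71005642] 0.37734199810034896
n 1 from [0.496  0.1639 0.2847] d [-0.0003 -0.0002 -0.0026] turn deg [ 0.   0.2 -0. ]
[[[0.0,0.02,0.05,-0.04,-0.01,0.01]]]
n 6 from [0.496  0.1639 0.2847] d [-0.0399 -0.0012  0.0751] turn deg [-0.  0.  0.]
[[[0.0,0.07,-0.27,-0.0,-0.0,-0.0],[0.0,0.07,-0.27,-0.0,-0.0,-0.0],[0.0,0.07,-0.27,-0.0,-0.0,-0.0],[0.0,0.07,-0.27,-0.0,-0.0,-0.0],[0.0,0.07,-0.27,-0.0,-0.0,-0.0],[0.0,0.07,-0.27,-0.0,-0.0,-0.0]]]
```

Gripped: the opening is about 32 mm, which is close to the cap's 34 mm. Now I'll draw the tube out along the pocket axis.

Call:
servo_tool --motion '[[[0,0.04,-0.14,0,0,0],[0,0.07,-0.27,0,0,0],[0,0.07,-0.27,0,0,0],[0,0.07,-0.27,0,0,0],[0,0.07,-0.27,0,0,0],[0,0.07,-0.27,0,0,0],[0,0.07,-0.27,0,0,0],[0,0,0,0,0,0]]]'

```text
clock: 5.2
position: [0.4503, 0.1637, 0.37]
ee_rot: [0.714, -0.691, 0.08, -0.082]
ft_force: [0.7, 0.5, -0.1]
grip_width: 0.375
```

```bash
cat >> h.py <<'E'
def grip_rel(pocket,p,q):
    Rt=R.from_quat(q).as_matrix(); m=RK+RKR@np.array([0,pocket,-.0125])
    return Rt.T@(m-p), Rt.T@RKR   # tube mid, tube rot in tool
E
python3 - <<'E'
from h import *
np.set_printoptions(suppress=True,precision=4)
from workcell import status
m,Rr=grip_rel(-.075,np.array([.49596,.16392,.28471]),[.713,-.692,.08,-.082]); print('mid in tool',m,'axis',Rr[:,2])
np.savez('g1.npz',m=m,Rr=Rr)
o=status.get_obs(); Rt=R.from_quat(o['ee_rot']).as_matrix(); mid=o['position']+Rt@m; ax=Rt@Rr[:,2]
print(o['position'],o['ft_force'],o['grip_width']); print('mid',mid,'foot',mid-.0575*ax,'rack z',(RKR.T@(mid-RK)))
look('scene','s2.png'); look('wrist','w4.png')
print('pred foot/cap scene',proj(mid-.0575*ax,'scene'),proj(mid+.0575*ax,'scene'))
E
```

```text
mid in tool [ 0.0001 -0.0104  0.2045] axis [ 0.0003  0.2562 -0.9666]
[0.4503 0.1637 0.37  ] [ 0.6516  0.5447 -0.1228] 0.37515672108438697
mid [0.507  0.1654 0.1733] foot [0.534  0.1663 0.1226] rack z [-0.0001 -0.0736  0.0842]
pred foot/cap scene [317.0488 201.7219] [333.1216 155.2259]
```

View pics/s2.png

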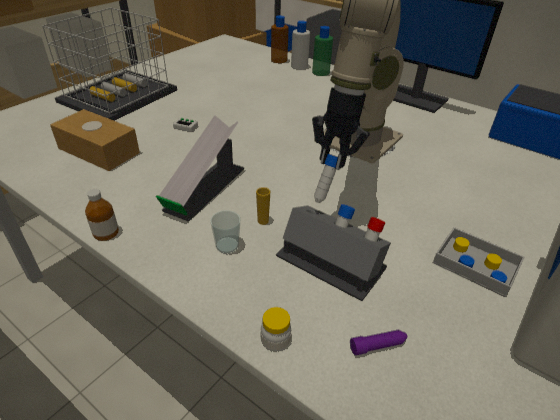

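View pics/w4.png

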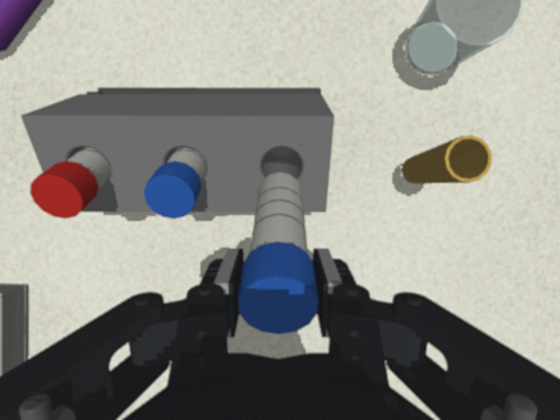

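The tube is out, with its foot at scene (319,200) as predicted. Next I'll plan the carry to the trough with the tube leaning 43° (25° above the fold).

```bash
cat >> h.py <<'E'
def trough_pose(gf,s,zc,al,dy=0):
    g=np.load(gf); m,Rr=g['m'],g['Rr']; a=Rr[:,2]
    rel=np.degrees(np.arctan2(a[1],-a[2]))
    T=toolR(.1733,68-al-rel); al=np.radians(al)
    mid=FO+FOR@np.array([s-.0575*np.cos(al),dy,zc+.0575*np.sin(al)])
    return mid-T@m,T
E
python3 - <<'E'
from h import *
np.set_printoptions(suppress=True,precision=4)
from workcell import status
o=status.get_obs()
hi,T=trough_pose('g1.npz',-.02,.10,25); lo,_=trough_pose('g1.npz',-.02,.015,25)
print(hi,lo,T[:,2])
s=plan(o['position']+[-.0,-.04,.06],R.from_quat(o['ee_rot']).as_matrix(),n=3)
s=plan(hi,T,start=s,n=12)
plan(lo,T,start=s)
E
```

```text
[ 0.5652 -0.1967  0.3416] [ 0.5338 -0.2022  0.2628] [ 0.4648  0.0814 -0.8817]
n 3 from [0.4506 0.1631 0.3684] d [ 0.   -0.04  0.06] turn deg [ 0. -0. -0.]
[[[0.27,-0.08,-0.39,0.0,0.0,0.0],[0.27,-0.08,-0.39,0.0,0.0,0.0],[0.27,-0.08,-0.39,0.0,0.0,0.0]]]
n 12 from [0.4506 0.1231 0.4284] d [ 0.1146 -0.3199 -0.0867] turn deg [  1.6 -15.    8.1]
[[[0.54,-0.14,0.18,0.25,-0.05,-0.13],[0.54,-0.13,0.18,0.25,-0.05,-0.13],[0.54,-0.12,0.18,0.25,-0.05,-0.13],[0.55,-0.11,0.18,0.25,-0.05,-0.13],[0.55,-0.1,0.18,0.25,-0.05,-0.13],[0.55,-0.09,0.18,0.25,-0.05,-0.13],[0.55,-0.08,0.18,0.25,-0.05,-0.13],[0.55,-0.07,0.18,0.25,-0.05,-0.13],[0.55,-0.06,0.18,0.25,-0.05,-0.13],[0.55,-0.05,0.18,0.25,-0.05,-0.13],[0.56,-0.04,0.18,0.25,-0.05,-0.13],[0.56,-0.03,0.17,0.25,-0.05,-0.13]]]
n 2 from [ 0.5652 -0.1967  0.3416] d [-0.0314 -0.0055 -0.0788] turn deg [0. 0. 0.]
[[[0.0,0.65,0.54,0.0,0.0,0.0],[0.0,0.65,0.54,0.0,0.0,0.0]]]
```

Call:
servo_tool --motion '[[[0.15,-0.05,-0.25,0,0,0],[0.27,-0.08,-0.4,0,0,0],[0.27,-0.08,-0.4,0,0,0],[0,0,0,0,0,0]]]'

```text
clock: 5.7
position: [0.4502, 0.127, 0.4198]
ee_rot: [0.714, -0.691, 0.077, -0.08]
ft_force: [-0.6, 0.3, -0.6]
grip_width: 0.373
```

Call:
servo_tool --motion '[[[0.3,-0.08,0.05,0.2,-0.05,-0.13],[0.54,-0.13,0.15,0.25,-0.05,-0.13],[0.54,-0.12,0.15,0.25,-0.05,-0.13],[0.55,-0.11,0.16,0.25,-0.05,-0.13],[0.55,-0.1,0.16,0.25,-0.05,-0.13],[0.55,-0.09,0.18,0.25,-0.05,-0.13],[0.55,-0.08,0.18,0.25,-0.05,-0.13],[0.55,-0.07,0.18,0.25,-0.05,-0.13],[0.55,-0.06,0.18,0.25,-0.05,-0.13],[0.55,-0.05,0.18,0.25,-0.05,-0.13],[0.45,-0.04,0.18,0.25,-0.05,-0.13],[0.3,-0.02,0.1,0.2,-0.05,-0.13]]]'

```text
clock: 6.9
position: [0.5599, -0.1652, 0.3235]
ee_rot: [0.75, -0.62, 0.143, -0.182]
ft_force: [0.2, 1.5, -0.4]
grip_width: 0.377
```

Call:
servo_tool --motion '[[[0,0,0,0,0,0]]]'

```text
clock: 7.0
position: [0.5597, -0.1669, 0.3207]
ee_rot: [0.749, -0.622, 0.141, -0.181]
ft_force: [-0.4, 0.1, -0.3]
grip_width: 0.376
```

```bash
python3 - <<'E'
from h import *
np.set_printoptions(suppress=True,precision=4)
from workcell import status
hi,T=trough_pose('g1.npz',-.02,.07,25)
s=plan(hi,T)
E
```

```text
n 1 from [ 0.5597 -0.1669  0.3207] d [-0.0056 -0.0317 -0.0068] turn deg [-0.5 -1.7 -0.9]
[[[0.6,0.26,0.01,0.32,0.22,0.08]]]
```

Call:
servo_tool --motion '[[[0.3,0.13,0,0.16,0.11,0.04],[0.3,0.13,0,0.16,0.11,0.04],[0,0,0,0,0,0],[0,0,0,0,0,0]]]'

```text
clock: 7.4
position: [0.5536, -0.1934, 0.3101]
ee_rot: [0.744, -0.624, 0.152, -0.186]
ft_force: [0.9, 0.3, -0.1]
grip_width: 0.381
```

```bash
cat > chk.py <<'E'
from h import *
import sys,cv2
np.set_printoptions(suppress=True,precision=4)
from workcell import status
gf,tag=sys.argv[1:3]
o=status.get_obs(); g=np.load(gf); Rt=R.from_quat(o['ee_rot']).as_matrix(); mid=o['position']+Rt@g['m']; ax=Rt@g['Rr'][:,2]
foot=FOR.T@(mid-.0575*ax-FO); axf=FOR.T@ax
print('clock',o['clock'],'foot in fold',foot,'axis',axf,'alpha',np.degrees(np.arcsin(axf[2])),'F',o['ft_force'],o['grip_width'])
ims=[look(c,f'{c}_{tag}.png') for c in ('wrist','top','scene')]
for c in ('wrist','top','scene'): print(c,'foot',proj(mid-.0575*ax,c).round(1),'cap',proj(mid+.0575*ax,c).round(1),'fold0',proj(FO,c).round(1),'fold-.15',proj(FO+FOR@[-.15,0,0],c).round(1),'rims-.15',proj(FO+FOR@[-.15,.038,.038],c).round(1),proj(FO+FOR@[-.15,-.038,.038],c).round(1))
a=cv2.resize(ims[1][170:320,320:450],None,fx=3,fy=3,interpolation=cv2.INTER_CUBIC); b=cv2.resize(ims[2][90:240,140:270],None,fx=3,fy=3,interpolation=cv2.INTER_CUBIC)
cv2.imwrite(f'pics/ts_{tag}.png',np.hstack([a,b])[:,:,::-1])
E
python3 chk.py g1.npz a
```

```text
clock 7.4 foot in fold [-0.0191  0.0072  0.0654] axis [-0.9037 -0.0073  0.4281] alpha 25.34970298885124 F [ 0.9041  0.312  -0.1383] 0.38077505697301073
wrist foot [278.6 181.9] cap [279.4 303.4] fold0 [286.7 211.7] fold-.15 [289.2 403.8] rims-.15 [221.7 397.9] [360.1 398.7]
top foot [378.9 194.2] cap [392.9 216.2] fold0 [375.3 203. ] fold-.15 [387.7 250.2] rims-.15 [375.8 243.5] [406.3 241.6]
scene foot [171.1 190.3] cap [185.9 147.4] fold0 [174.  208.8] fold-.15 [202.7 165.8] rims-.15 [210.1 161.2] [187.1 153.7]
```

View pics/ts_a.png

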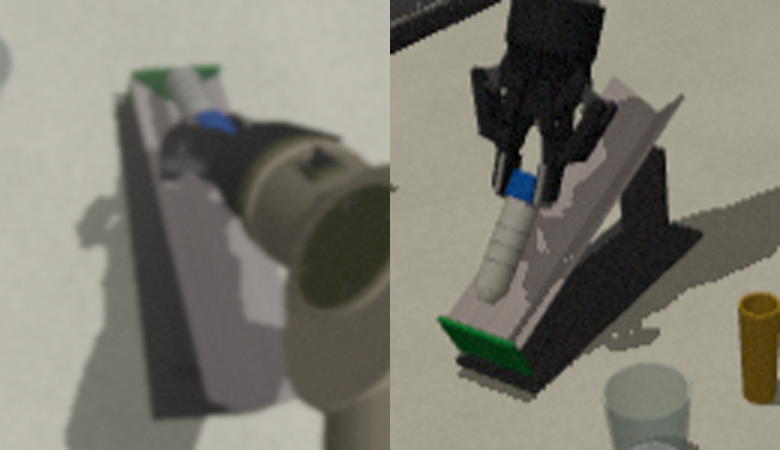

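View pics/wrist_a.png

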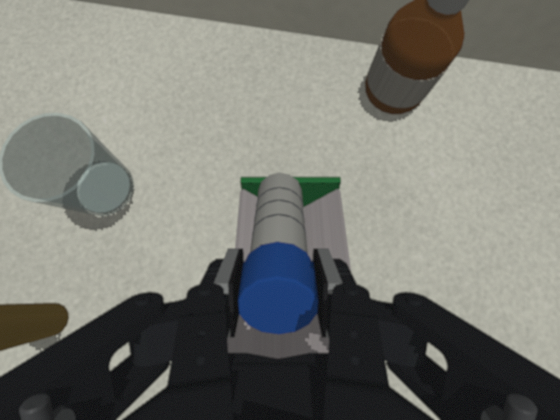

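In the wrist view the stop spans x=241–340 (centre 290) and the foot is at about 281, so the tube is about 7 mm off to +y. My pose estimate says 7.2 mm, so the two agree. I'll correct that and lower.

```bash
python3 - <<'E'
from h import *
a,T=trough_pose('g1.npz',-.018,.055,25); b,_=trough_pose('g1.npz',-.018,.018,25)
s=plan(a,T,n=2); plan(b,T,start=s,n=4)
E
```

```text
n 2 from [ 0.5538 -0.1936  0.3107] d [-0.0034 -0.0057 -0.0115] turn deg [-0.3 -0.3 -0.2]
[[[0.05,0.09,0.08,0.03,0.04,0.0],[0.05,0.09,0.08,0.03,0.04,0.0]]]
n 4 from [ 0.5504 -0.1993  0.2992] d [-0.0137 -0.0024 -0.0343] turn deg [0. 0. 0.]
[[[0.0,0.14,0.12,0.0,0.0,0.0],[0.0,0.14,0.12,0.0,0.0,0.0],[0.0,0.14,0.12,0.0,0.0,0.0],[0.0,0.14,0.12,0.0,0.0,0.0]]]
```

Call:
servo_tool --motion '[[[0.05,0.09,0.08,0.03,0.04,0],[0.06,0.09,0.08,0.03,0.04,0],[0,0,0,0,0,0],[0,0.14,0.12,0,0,0],[0,0.14,0.12,0,0,0],[0,0,0,0,0,0]]]'

```text
clock: 8.15
position: [0.5434, -0.1998, 0.2798]
ee_rot: [0.743, -0.623, 0.157, -0.186]
ft_force: [-0.8, -0.1, -1.0]
grip_width: 0.381
```

```bash
python3 chk.py g1.npz b; python3 - <<'E'
from h import *
b,T=trough_pose('g1.npz',-.018,.018,25)
plan(b,T,n=2)
E
```

```text
clock 8.15 foot in fold [-0.0171  0.0008  0.0345] axis [-0.9064 -0.001   0.4224] alpha 24.986779306227287 F [-0.8214 -0.0517 -1.017 ] 0.3809038671355325
wrist foot [278.6 181.9] cap [279.4 303.4] fold0 [279.4 192.8] fold-.15 [279.8 403.7] rims-.15 [198.9 396.4] [361.9 396.7]
top foot [378.8 200.5] cap [392.1 222.9] fold0 [375.3 203. ] fold-.15 [387.7 250.2] rims-.15 [375.8 243.5] [406.3 241.6]
scene foot [173.1 196.8] cap [187.8 155.1] fold0 [174.  208.8] fold-.15 [202.7 165.8] rims-.15 [210.1 161.2] [187.1 153.7]
n 2 from [ 0.5444 -0.1998  0.2815] d [-0.0076 -0.0019 -0.0166] turn deg [ 0.1  0.2 -0.1]
[[[0.01,0.15,0.11,-0.01,-0.01,0.02],[0.01,0.15,0.11,-0.01,-0.01,0.02]]]
```

View pics/wrist_b.png

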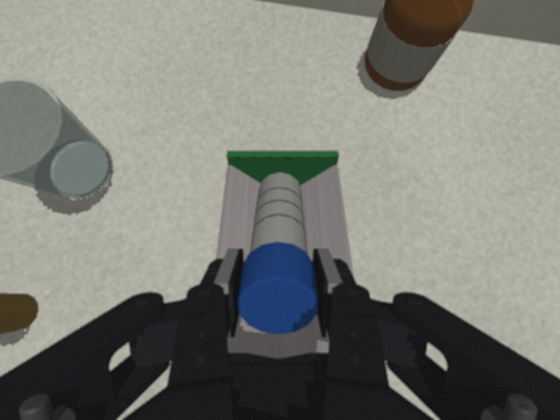

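View pics/ts_b.png

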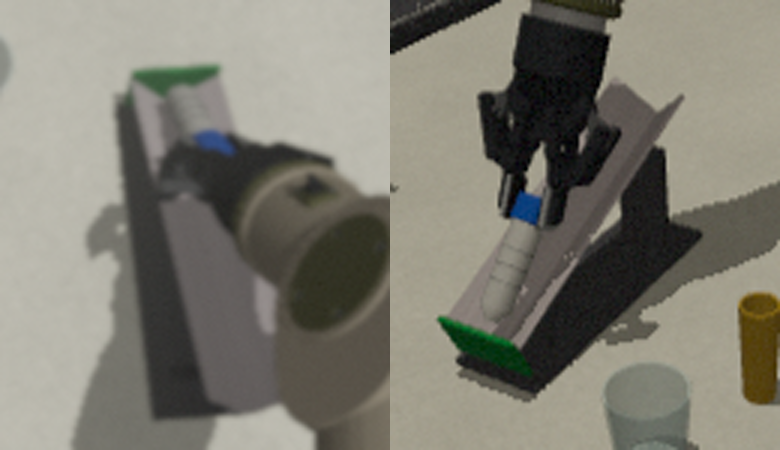

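It is now well centred: stop centre 282, foot 280. I'll lower gently, watching the force.

Call:
servo_tool --motion '[[[0.02,0.08,0.06,0,0,0],[0.02,0.08,0.06,0,0,0],[0.01,0.06,0.05,0,0,0],[0,0,0,0,0,0]]]'

```text
clock: 8.7
position: [0.5392, -0.2036, 0.2684]
ee_rot: [0.743, -0.622, 0.158, -0.187]
ft_force: [0.1, 0.1, -0.9]
grip_width: 0.376
```

```bash
python3 chk.py g1.npz c|head -1
```

```text
clock 8.7 foot in fold [-0.0169 -0.0026  0.0228] axis [-0.9077  0.0003  0.4195] alpha 24.805697141213198 F [ 0.1216  0.0676 -0.9235] 0.3759850988546923
```

View pics/ts_c.png

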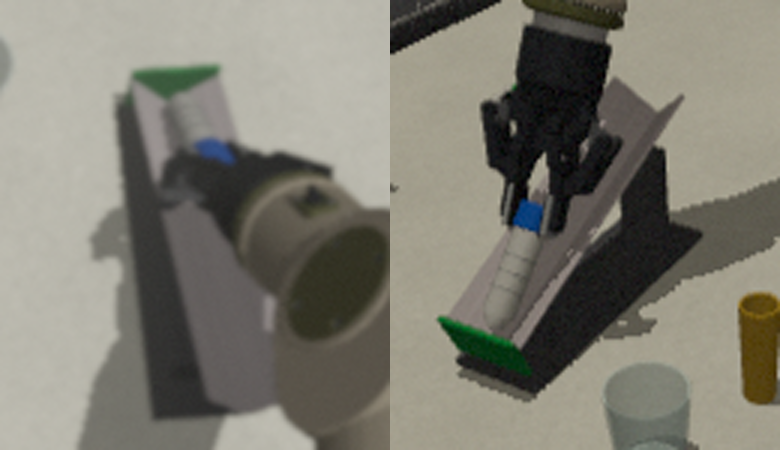

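Call:
servo_tool --motion '[[[-0.02,0.07,0.06,0,0,0],[0,0.04,0.03,0,0,0],[0,0,0,0,0,0]]]'

```text
clock: 9.15
position: [0.5368, -0.2027, 0.2624]
ee_rot: [0.743, -0.622, 0.159, -0.187]
ft_force: [-0.1, 0.7, -0.2]
grip_width: 0.379
```

```bash
python3 chk.py g1.npz d|head -1
```

```text
clock 9.15 foot in fold [-0.0164 -0.0014  0.0168] axis [-0.9084  0.0006  0.4181] alpha 24.717118474318706 F [-0.0856  0.66   -0.2347] 0.3789549248696929
```

Call:
servo_tool --motion '[[[0,0.03,0.03,0,0,0],[0,0.02,0.02,0,0,0],[0,0,0,0,0,0]]]'

```text
clock: 9.6
position: [0.5361, -0.203, 0.2594]
ee_rot: [0.743, -0.622, 0.16, -0.187]
ft_force: [0.1, -0.1, -0.5]
grip_width: 0.376
```

Call:
servo_tool --motion '[[[0,0,0,0,0,0],[0,0,0,0,0,0],[0,0,0,0,0,0],[0,0,0,0,0,0],[0,0,0,0,0,0]]]' --jaw 115

```text
clock: 10.1
position: [0.5364, -0.203, 0.2598]
ee_rot: [0.743, -0.622, 0.16, -0.187]
ft_force: [1.1, 0.7, -0.0]
grip_width: 0.548
```

```bash
python3 chk.py g1.npz e|head -1
```

```text
clock 10.1 foot in fold [-0.0157 -0.0019  0.0146] axis [-0.9091  0.0014  0.4166] alpha 24.620556356307457 F [ 1.0651  0.7381 -0.0171] 0.5480841110782636
```

View pics/wrist_e.png

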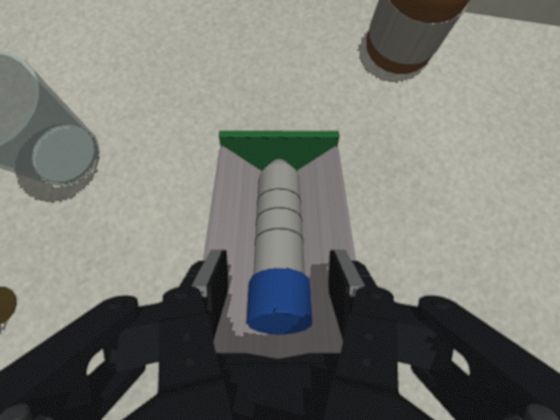

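View pics/ts_e.png

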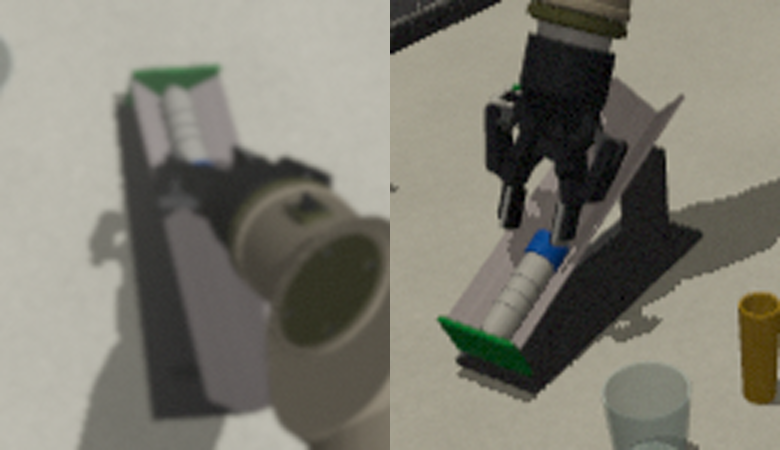

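Tube 1 lies in the fold, with its foot at wrist (279,160) by the stop. I'll withdraw along the fingers and head for the middle blue tube.

```bash
python3 - <<'E'
from h import *
from workcell import status
o=status.get_obs(); Rt=R.from_quat(o['ee_rot']).as_matrix()
s=plan(o['position']-.05*Rt[:,2]+[0,0,.10],Rt,n=4)
T=toolR(.0294,13);g=RK+RKR@np.array([0,0,.033]);tp=grasp2tcp(g,T,.158)
print(tp)
s=plan(tp-.09*T[:,2],T,n=12,start=s)
E
```

```text
n 4 from [ 0.5364 -0.203   0.2598] d [-0.0235 -0.004   0.1439] turn deg [-0. -0.  0.]
[[[0.0,-0.24,-0.69,0.0,0.0,-0.0],[0.0,-0.24,-0.69,0.0,0.0,-0.0],[0.0,-0.24,-0.69,0.0,0.0,-0.0],[0.0,-0.24,-0.69,0.0,0.0,-0.0]]]
[0.49348723 0.23869979 0.28208774]
n 12 from [ 0.5128 -0.207   0.4037] d [-0.0396  0.4451 -0.0339] turn deg [-1.3 15.5 -8.4]
[[[-0.74,-0.03,0.08,-0.26,0.05,0.13],[-0.74,-0.03,0.07,-0.26,0.05,0.13],[-0.74,-0.02,0.07,-0.26,0.05,0.13],[-0.74,-0.01,0.07,-0.26,0.05,0.13],[-0.74,-0.0,0.06,-0.26,0.05,0.13],[-0.74,0.0,0.06,-0.26,0.05,0.13],[-0.74,0.01,0.06,-0.26,0.05,0.13],[-0.74,0.02,0.06,-0.26,0.05,0.13],[-0.74,0.03,0.05,-0.26,0.05,0.13],[-0.74,0.03,0.05,-0.26,0.05,0.13],[-0.74,0.04,0.05,-0.26,0.05,0.13],[-0.74,0.05,0.05,-0.26,0.05,0.13]]]
```

Call:
servo_tool --motion '[[[0,0,-0.3,0,0,0],[0,0,-0.6,0,0,0],[0,-0.3,-0.7,0,0,0],[0,-0.35,-0.7,0,0,0],[0,-0.35,-0.5,0,0,0],[0,0,0,0,0,0]]]'

```text
clock: 10.85
position: [0.5122, -0.2061, 0.4111]
ee_rot: [0.744, -0.622, 0.159, -0.187]
ft_force: [-0.7, -0.1, 0.4]
grip_width: 0.548
```

```bash
python3 - <<'E'
from h import *
import cv2
np.set_printoptions(suppress=True,precision=4)
a=look('top','top_f.png'); b=look('scene','scene_f.png')
a=cv2.resize(a[170:320,320:450],None,fx=3,fy=3,interpolation=cv2.INTER_CUBIC); b=cv2.resize(b[90:240,140:270],None,fx=3,fy=3,interpolation=cv2.INTER_CUBIC)
cv2.imwrite('pics/ts_f.png',np.hstack([a,b])[:,:,::-1])
for s in (0,-.115): print('tube end pred',proj(FO+FOR@[s,0,.0205],'top'),proj(FO+FOR@[s,0,.0205],'scene'))
T=toolR(.0294,13);g=RK+RKR@np.array([0,0,.033]);tp=grasp2tcp(g,T,.158)
s=plan(tp-.09*T[:,2],T,n=12)
E
```

```text
tube end pred [376.7555 198.5886] [171.2261 204.7382]
tube end pred [386.3    234.2702] [193.8959 171.0564]
n 12 from [ 0.5112 -0.2061  0.4068] d [-0.038   0.4442 -0.0371] turn deg [-1.6 15.1 -8.4]
[[[-0.74,-0.03,0.09,-0.25,0.05,0.13],[-0.74,-0.02,0.08,-0.25,0.05,0.13],[-0.74,-0.02,0.08,-0.25,0.05,0.13],[-0.74,-0.01,0.08,-0.25,0.05,0.13],[-0.74,-0.0,0.07,-0.25,0.05,0.13],[-0.74,0.0,0.07,-0.25,0.05,0.13],[-0.74,0.01,0.07,-0.25,0.05,0.13],[-0.74,0.02,0.06,-0.25,0.05,0.13],[-0.74,0.03,0.06,-0.25,0.05,0.13],[-0.74,0.03,0.06,-0.25,0.05,0.13],[-0.74,0.04,0.06,-0.25,0.05,0.13],[-0.74,0.05,0.05,-0.25,0.05,0.13]]]
```

View pics/ts_f.png

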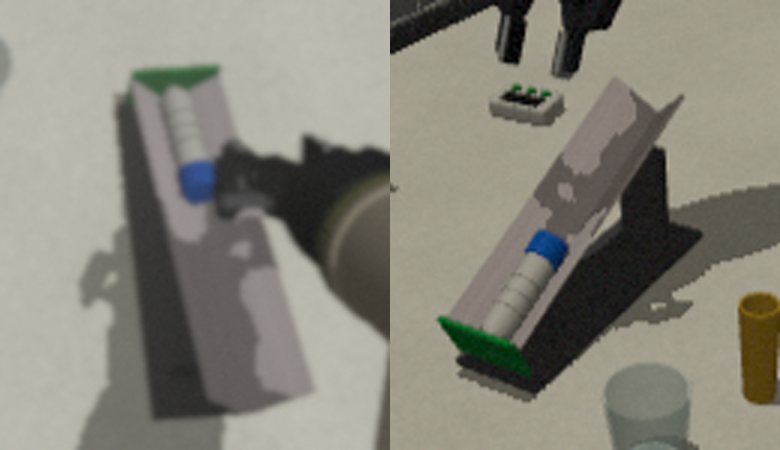

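Tube 1's cap end is at top (386,237), where a foot against the stop would put it (386,234–238). Now on to the middle blue tube.

Call:
servo_tool --motion '[[[-0.5,-0.03,0.03,-0.25,0.05,0.13],[-0.74,-0.02,0.04,-0.25,0.05,0.13],[-0.74,-0.02,0.06,-0.25,0.05,0.13],[-0.74,-0.01,0.08,-0.25,0.05,0.13],[-0.74,0,0.07,-0.25,0.05,0.13],[-0.74,0,0.07,-0.25,0.05,0.13],[-0.74,0.01,0.07,-0.25,0.05,0.13],[-0.74,0.02,0.06,-0.25,0.05,0.13],[-0.74,0.03,0.06,-0.25,0.05,0.13],[-0.74,0.03,0.06,-0.25,0.05,0.13],[-0.6,0.04,0.06,-0.25,0.05,0.13],[-0.4,0.05,0.05,-0.2,0.05,0.13]]]' --jaw 95

```text
clock: 12.15
position: [0.4672, 0.2103, 0.3566]
ee_rot: [0.71, -0.697, 0.07, -0.072]
ft_force: [1.1, -0.4, -0.5]
grip_width: 0.629
```

Call:
servo_tool --motion '[[[0,0,0,0,0,0]]]'

```text
clock: 12.25
position: [0.4658, 0.213, 0.3548]
ee_rot: [0.712, -0.695, 0.068, -0.072]
ft_force: [0.2, 0.1, 0.3]
grip_width: 0.633
```

```bash
python3 - <<'E'
from h import *
T=toolR(.0294,13);g=RK+RKR@np.array([0,0,.033]);tp=grasp2tcp(g,T,.158)
s=plan(tp-.09*T[:,2],T,n=2)
E
```

```text
n 2 from [0.4658 0.213  0.3548] d [0.0074 0.0251 0.0149] turn deg [-0.1 -1.7  0.3]
[[[-0.25,-0.11,-0.13,0.17,0.01,-0.03],[-0.25,-0.11,-0.13,0.17,0.01,-0.03]]]
```

Call:
servo_tool --motion '[[[-0.25,-0.11,-0.1,0.17,0.01,-0.03],[-0.25,-0.11,-0.1,0.17,0.01,-0.03],[0,0,0,0,0,0],[0,0,0,0,0,0]]]'

```text
clock: 12.65
position: [0.4733, 0.236, 0.3619]
ee_rot: [0.714, -0.692, 0.077, -0.078]
ft_force: [0.6, 1.1, -0.8]
grip_width: 0.626
```

```bash
python3 - <<'E'
from h import *
look('wrist','w5.png')
for k in (-75,0,75):
    print(k,proj(RK+RKR@np.array([0,k/1000,.045]),'wrist').round(1), proj(RK+RKR@np.array([0,k/1000,.0]),'wrist').round(1))
T=toolR(.0294,13);g=RK+RKR@np.array([0,0,.033]);tp=grasp2tcp(g,T,.158)
plan(tp,T,n=6)
E
```

```text
-75 [392.8 229.4] [374.7 196. ]
0 [275.  229.3] [275.3 195.8]
75 [157.  229.1] [175.9 195.7]
n 6 from [0.4734 0.2359 0.362 ] d [ 0.0201  0.0028 -0.0799] turn deg [ 0.1 -0.4 -0.1]
[[[-0.01,-0.01,0.27,0.01,-0.0,0.0],[-0.01,-0.01,0.27,0.01,-0.0,0.0],[-0.01,-0.01,0.27,0.01,-0.0,0.0],[-0.01,-0.01,0.27,0.01,-0.0,0.0],[-0.01,-0.01,0.27,0.01,-0.0,0.0],[-0.01,-0.01,0.27,0.01,-0.0,0.0]]]
```

View pics/w5.png

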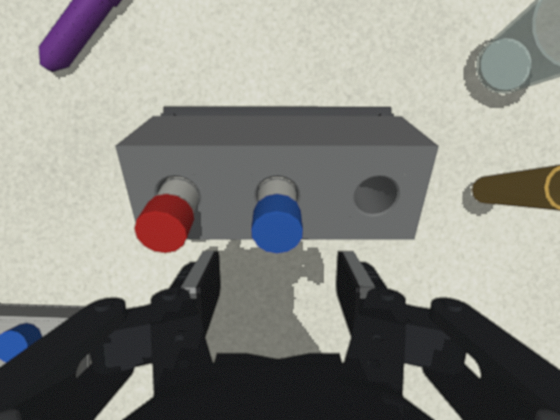

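The cap top is at (277,229) against a predicted 275, centred between the fingers. I'll descend, allowing for the overshoot.

Call:
servo_tool --motion '[[[-0.02,-0.01,0.27,0,0,0],[-0.02,-0.01,0.27,0,0,0],[-0.02,-0.01,0.27,0,0,0],[-0.02,-0.01,0.27,0,0,0],[-0.02,-0.01,0.25,0,0,0],[-0.02,-0.01,0.12,0,0,0],[0,0,0,0,0,0],[0,0,0,0,0,0]]]'

```text
clock: 13.5
position: [0.493, 0.2383, 0.2814]
ee_rot: [0.713, -0.693, 0.076, -0.075]
ft_force: [-0.1, -0.6, 0.3]
grip_width: 0.628
```

```bash
python3 - <<'E'
from h import *
look('wrist','w6.png')
T=toolR(.0294,13);g=RK+RKR@np.array([0,0,.033]);tp=grasp2tcp(g,T,.158)
plan(tp,T,n=1)
E
```

```text
n 1 from [0.4931 0.2382 0.2816] d [0.0004 0.0005 0.0005] turn deg [ 0.3 -0.7  0.2]
[[[-0.01,-0.01,-0.01,0.15,-0.06,-0.02]]]
```

View pics/w6.png

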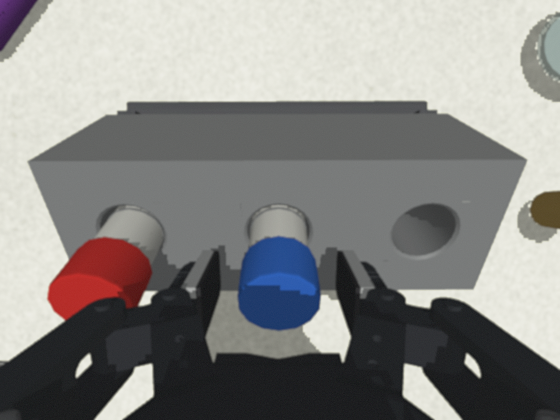

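It is centred, with zero force. Closing.

Call:
servo_tool --motion '[[[0,0,0,0,0,0],[0,0,0,0,0,0],[0,0,0,0,0,0],[0,0,0,0,0,0],[0,0,0,0,0,0],[0,0,0,0,0,0]]]' --jaw 255 --force 60

```text
clock: 14.15
position: [0.4932, 0.2385, 0.2834]
ee_rot: [0.712, -0.693, 0.077, -0.076]
ft_force: [0.9, -0.6, -1.3]
grip_width: 0.377
```

```bash
python3 - <<'E'
from h import *
from workcell import status
np.set_printoptions(suppress=True,precision=4)
o=status.get_obs(); print(o['position'],o['ft_force'],o['grip_width'],o['ee_rot'])
m,Rr=grip_rel(0,o['position'],o['ee_rot']); print(m,Rr[:,2]); np.savez('g2.npz',m=m,Rr=Rr)
s=plan(o['position']+.085*RKR[:,2],R.from_quat(o['ee_rot']).as_matrix(),n=6)
E
```

```text
[0.4932 0.2385 0.2834] [ 0.8699 -0.5549 -1.2896] 0.3766943563837863 [ 0.7123 -0.6934  0.0773 -0.0759]
[-0.0013 -0.0138  0.2032] [ 0.0057  0.2684 -0.9633]
n 6 from [0.4932 0.2385 0.2834] d [-0.0399 -0.0012  0.0751] turn deg [0. 0. 0.]
[[[0.0,0.08,-0.27,0.0,0.0,0.0],[0.0,0.08,-0.27,0.0,0.0,0.0],[0.0,0.08,-0.27,0.0,0.0,0.0],[0.0,0.08,-0.27,0.0,0.0,0.0],[0.0,0.08,-0.27,0.0,0.0,0.0],[0.0,0.08,-0.27,0.0,0.0,0.0]]]
```

Call:
servo_tool --motion '[[[0,0.04,-0.14,0,0,0],[0,0.08,-0.27,0,0,0],[0,0.08,-0.27,0,0,0],[0,0.08,-0.27,0,0,0],[0,0.08,-0.27,0,0,0],[0,0.08,-0.27,0,0,0],[0,0.08,-0.27,0,0,0],[0,0,-0.4,0,0,0],[0,0,-0.4,0,0,0],[0,0,-0.4,0,0,0],[0,0,0,0,0,0]]]'

```text
clock: 15.25
position: [0.4301, 0.2398, 0.4305]
ee_rot: [0.714, -0.692, 0.078, -0.076]
ft_force: [-0.1, 1.2, -0.5]
grip_width: 0.379
```

```bash
python3 - <<'E'
from h import *
from workcell import status
np.set_printoptions(suppress=True,precision=4)
look('wrist','w7.png')
o=status.get_obs(); g=np.load('g2.npz'); Rt=R.from_quat(o['ee_rot']).as_matrix(); mid=o['position']+Rt@g['m']; ax=Rt@g['Rr'][:,2]
print(o['position'],o['grip_width'],'foot',mid-.0575*ax, proj(mid-.0575*ax,'wrist'))
hi,T=trough_pose('g2.npz',-.135,.08,25); print(hi)
plan(hi,T,n=14)
E
```

```text
[0.4302 0.2393 0.4291] 0.3799232468415134 foot [0.514  0.2419 0.1828] [277.0699 177.0387]
[ 0.4528 -0.2179  0.3648]
n 14 from [0.4302 0.2393 0.4291] d [ 0.0226 -0.4572 -0.0643] turn deg [  1.9 -15.    8.2]
[[[0.65,0.01,0.1,0.22,-0.05,-0.11],[0.65,0.02,0.09,0.22,-0.05,-0.11],[0.65,0.02,0.09,0.22,-0.05,-0.11],[0.65,0.03,0.09,0.22,-0.05,-0.11],[0.65,0.04,0.08,0.22,-0.05,-0.11],[0.65,0.05,0.08,0.22,-0.05,-0.11],[0.65,0.06,0.08,0.22,-0.05,-0.11],[0.65,0.06,0.07,0.22,-0.05,-0.11],[0.65,0.07,0.07,0.22,-0.05,-0.11],[0.65,0.08,0.07,0.22,-0.05,-0.11],[0.65,0.09,0.06,0.22,-0.05,-0.11],[0.65,0.09,0.06,0.22,-0.05,-0.11],[0.65,0.1,0.05,0.22,-0.05,-0.11],[0.65,0.11,0.05,0.22,-0.05,-0.11]]]
```

View pics/w7.png

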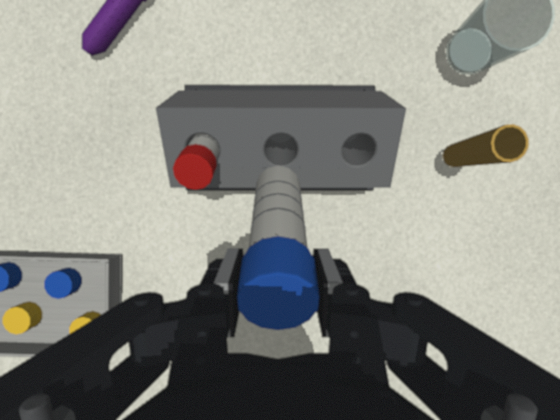

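The tube is drawn, and red is still in its pocket at (196,165). Carrying it to the trough.

Call:
servo_tool --motion '[[[0.35,0.01,0,0.22,-0.05,-0.11],[0.65,0.01,0.03,0.22,-0.05,-0.11],[0.65,0.01,0.03,0.22,-0.05,-0.11],[0.65,0.02,0.03,0.22,-0.05,-0.11],[0.65,0.03,0.03,0.22,-0.05,-0.11],[0.65,0.03,0.03,0.22,-0.05,-0.11],[0.65,0.04,0.03,0.22,-0.05,-0.11],[0.65,0.05,0.05,0.22,-0.05,-0.11],[0.65,0.06,0.05,0.22,-0.05,-0.11],[0.65,0.06,0.05,0.22,-0.05,-0.11],[0.65,0.06,0.06,0.22,-0.05,-0.11],[0.65,0.06,0.06,0.22,-0.05,-0.11]]]'

```text
clock: 16.5
position: [0.4492, -0.1455, 0.3872]
ee_rot: [0.745, -0.63, 0.139, -0.169]
ft_force: [0.9, 0.1, -0.1]
grip_width: 0.382
```

```bash
python3 - <<'E'
from h import *
hi,T=trough_pose('g2.npz',-.135,.06,25); print(hi)
plan(hi,T,n=4)
E
```

```text
[ 0.4453981  -0.21914651  0.34625794]
n 4 from [ 0.4492 -0.1455  0.3872] d [-0.0038 -0.0737 -0.0409] turn deg [ 0.1 -2.2  0.3]
[[[0.36,0.16,0.15,0.11,0.01,-0.02],[0.36,0.16,0.15,0.11,0.01,-0.02],[0.36,0.16,0.15,0.11,0.01,-0.02],[0.36,0.17,0.15,0.11,0.01,-0.02]]]
```

Call:
servo_tool --motion '[[[0.3,0.12,0.12,0.11,0.01,-0.02],[0.36,0.14,0.12,0.11,0.01,-0.02],[0.36,0.14,0.12,0.11,0.01,-0.02],[0.2,0.1,0.08,0.11,0.01,-0.02],[0,0,0,0,0,0],[0,0,0,0,0,0]]]'

```text
clock: 17.1
position: [0.4438, -0.214, 0.3465]
ee_rot: [0.742, -0.629, 0.148, -0.179]
ft_force: [-0.6, 0.6, -0.7]
grip_width: 0.38
```

```bash
python3 chk.py g2.npz g; python3 - <<'E'
from h import *
for s in (-.13,-.135): 
  a,T=trough_pose('g2.npz',s,.03,25); plan(a,T,n=3)
E
```

```text
clock 17.1 foot in fold [-0.1371  0.0058  0.0579] axis [-0.9023 -0.0047  0.4311] alpha 25.539656544905288 F [-0.6368  0.6095 -0.6666] 0.3800984932116982
wrist foot [276.1 176.5] cap [276.5 298.9] fold0 [281.8 112.4] fold-.15 [284.  233.5] rims-.15 [232.3 208.1] [336.6 207.2]
top foot [389.3 234. ] cap [405.5 262.4] fold0 [375.3 203. ] fold-.15 [387.7 250.2] rims-.15 [375.8 243.5] [406.3 241.6]
scene foot [195.5 157. ] cap [209.6 116.1] fold0 [174.  208.8] fold-.15 [202.7 165.8] rims-.15 [210.1 161.2] [187.1 153.7]
n 3 from [ 0.4441 -0.2137  0.3474] d [-0.0052 -0.0066 -0.0308] turn deg [-0.2 -0.5  0.4]
[[[0.04,0.13,0.16,0.03,0.0,-0.03],[0.04,0.13,0.16,0.03,0.0,-0.03],[0.04,0.13,0.16,0.03,0.0,-0.03]]]
n 3 from [ 0.4441 -0.2137  0.3474] d [-0.0098 -0.0074 -0.029 ] turn deg [-0.2 -0.5  0.4]
[[[0.04,0.15,0.14,0.03,0.0,-0.03],[0.04,0.15,0.14,0.03,0.0,-0.03],[0.04,0.15,0.14,0.03,0.0,-0.03]]]
```

View pics/wrist_g.png

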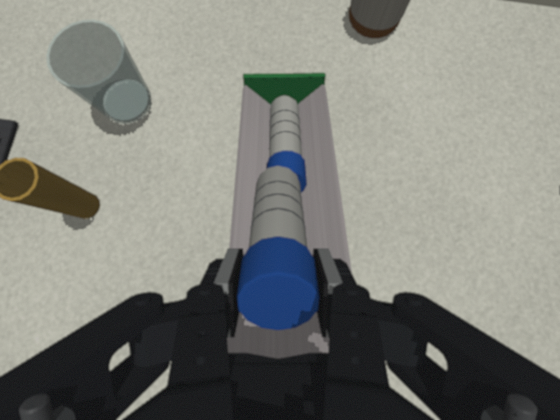

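View pics/ts_g.png

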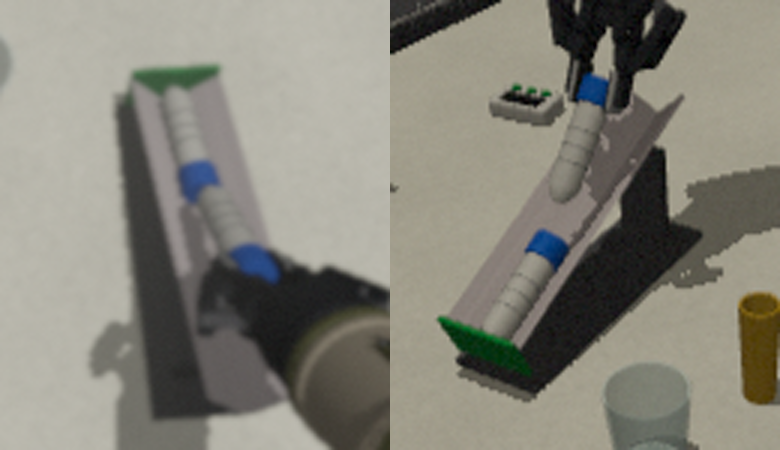

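The lower tube lies along the fold, and the held foot is about 6 mm to +y, as the pose estimate says. I'll lower with that correction, keeping about 20 mm of gap to the lower cap.

Call:
servo_tool --motion '[[[0.04,0.13,0.12,0.03,0,-0.03],[0.05,0.14,0.12,0.03,0,-0.03],[0.04,0.1,0.1,0.03,0,-0.03],[0,0,0,0,0,0],[0,0,0,0,0,0]]]'

```text
clock: 17.75
position: [0.4361, -0.2209, 0.322]
ee_rot: [0.745, -0.624, 0.153, -0.182]
ft_force: [0.5, 0.0, -0.4]
grip_width: 0.379
```

```bash
python3 chk.py g2.npz h|head -1;  python3 - <<'E'
from h import *
a,T=trough_pose('g2.npz',-.136,.0145,25); plan(a,T,n=3)
E
```

```text
clock 17.75 foot in fold [-0.1346  0.0006  0.0341] axis [-0.9066 -0.0075  0.422 ] alpha 24.962640188850084 F [ 0.483   0.0419 -0.3845] 0.3788470211596605
n 3 from [ 0.4363 -0.2208  0.3224] d [-0.0086 -0.0014 -0.018 ] turn deg [ 0.   0.1 -0.2]
[[[-0.0,0.11,0.08,-0.0,0.0,0.01],[-0.0,0.11,0.08,-0.0,0.0,0.01],[-0.0,0.11,0.08,-0.0,0.0,0.01]]]
```

View pics/wrist_h.png

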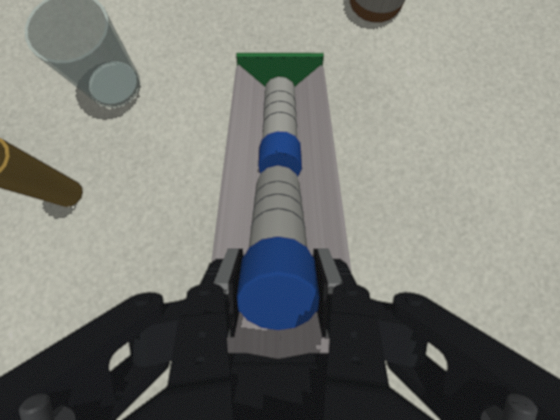

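View pics/ts_h.png

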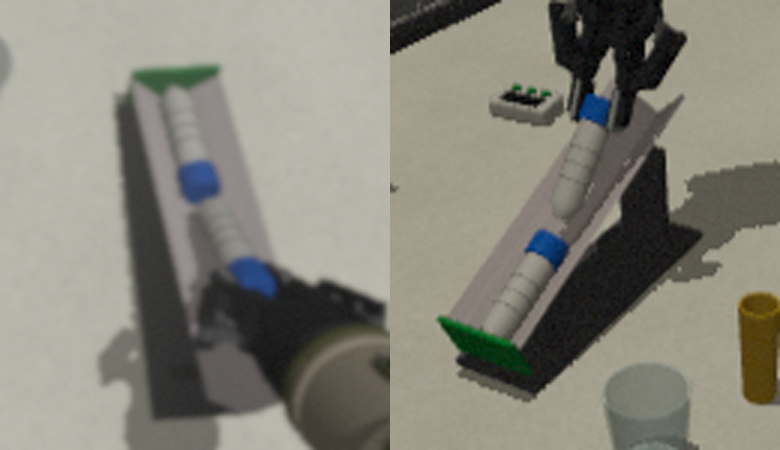

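It is in line with the lower tube: foot at x=279, lower cap at x=280, stop centre at x=280. Lowering the last 20 mm.

Call:
servo_tool --motion '[[[0,0.11,0.08,0,0,0],[0,0.11,0.08,0,0,0],[0,0.04,0.02,0,0,0],[0,0,0,0,0,0],[0,0,0,0,0,0]]]'

```text
clock: 18.4
position: [0.4285, -0.2221, 0.3075]
ee_rot: [0.745, -0.624, 0.153, -0.182]
ft_force: [-0.1, 0.6, -1.3]
grip_width: 0.379
```

```bash
python3 chk.py g2.npz i|head -1;  python3 - <<'E'
from h import *
a,T=trough_pose('g2.npz',-.136,.0145,25); plan(a,T,n=2)
E
```

```text
clock 18.4 foot in fold [-0.1362  0.0005  0.0179] axis [-0.9069 -0.0072  0.4213] alpha 24.918526774260325 F [-0.0808  0.6037 -1.2682] 0.37863862968461814
n 2 from [ 0.4286 -0.2221  0.3077] d [-0.0009 -0.0001 -0.0032] turn deg [ 0.   0.1 -0.2]
[[[-0.0,0.02,0.02,-0.01,0.0,0.02],[-0.0,0.02,0.02,-0.01,0.0,0.02]]]
```

View pics/ts_i.png

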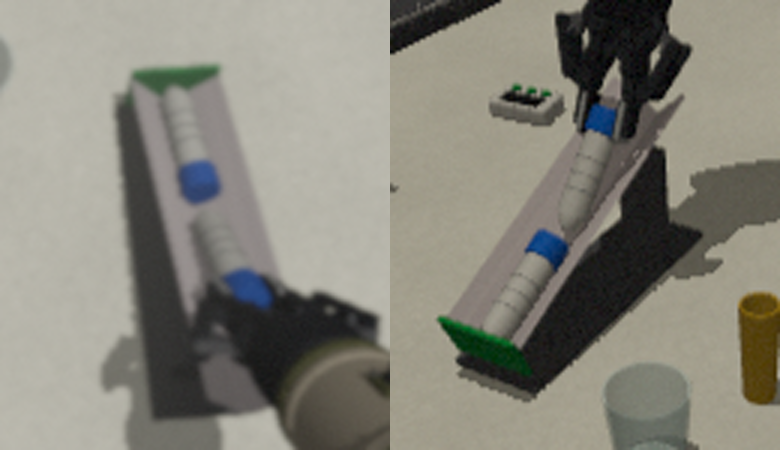

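Call:
servo_tool --motion '[[[0,0.03,0.02,0,0,0],[0,0.02,0.02,0,0,0],[0,0,0,0,0,0]]]'

```text
clock: 18.85
position: [0.4274, -0.2224, 0.3048]
ee_rot: [0.745, -0.623, 0.153, -0.182]
ft_force: [-0.0, 0.1, -1.0]
grip_width: 0.378
```

Call:
servo_tool --motion '[[[0,0,0,0,0,0],[0,0,0,0,0,0],[0,0,0,0,0,0],[0,0,0,0,0,0],[0,0,0,0,0,0],[0,0,0,0,0,0]]]' --jaw 115

```text
clock: 19.45
position: [0.4277, -0.2225, 0.3053]
ee_rot: [0.745, -0.623, 0.154, -0.182]
ft_force: [-0.0, -0.8, 0.5]
grip_width: 0.547
```

```bash
python3 chk.py g2.npz j|head -1
```

```text
clock 19.45 foot in fold [-0.1359  0.0001  0.0159] axis [-0.9076 -0.0064  0.4198] alpha 24.825051160828853 F [-0.0425 -0.7785  0.4957] 0.5473460708257083
```

View pics/ts_j.png

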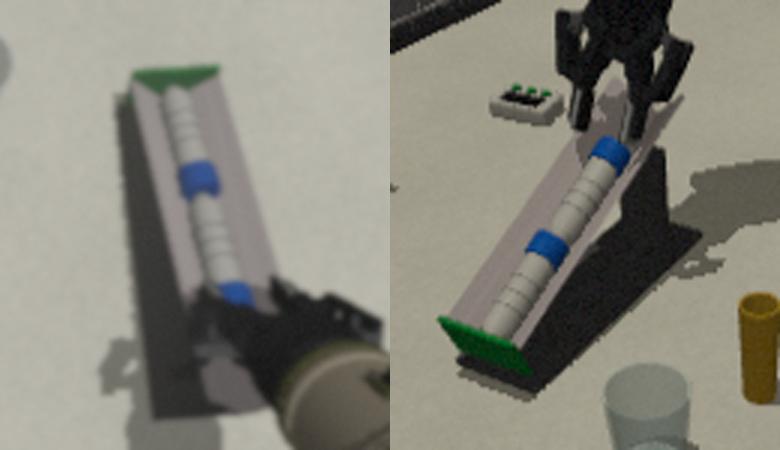

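View pics/wrist_j.png

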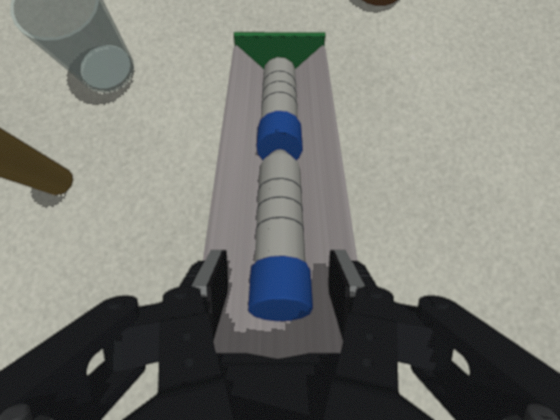

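Both tubes lie end to end in the fold: lower cap at wrist (280,135), upper foot at (280,152). I'll withdraw and check.

Call:
servo_tool --motion '[[[0,0,-0.3,0,0,0],[0,0,-0.6,0,0,0],[0,0,-0.7,0,0,0],[0,-0.1,-0.7,0,0,0],[0,-0.1,-0.5,0,0,0],[0,0,0,0,0,0],[0,0,0,0,0,0],[0,0,0,0,0,0]]]'

```text
clock: 20.4
position: [0.3701, -0.2319, 0.4377]
ee_rot: [0.745, -0.623, 0.153, -0.182]
ft_force: [1.0, 1.4, -0.2]
grip_width: 0.552
```

```bash
python3 chk.py g2.npz k|head -1; python3 - <<'E'
from h import *
for s in (0,-.115,-.23): print(proj(FO+FOR@[s,0,.0205],'top').round(1),proj(FO+FOR@[s,0,.0205],'scene').round(1))
E
```

```text
clock 20.4 foot in fold [-0.2399  0.0011  0.1164] axis [-0.9068 -0.0077  0.4215] alpha 24.930215928155896 F [ 1.0201  1.3746 -0.2323] 0.5515364194077782
[376.7 198.6] [171.2 204.7]
[386.3 234.3] [193.9 171.1]
[397.2 275.2] [214.9 139.9]
```

View pics/ts_k.png

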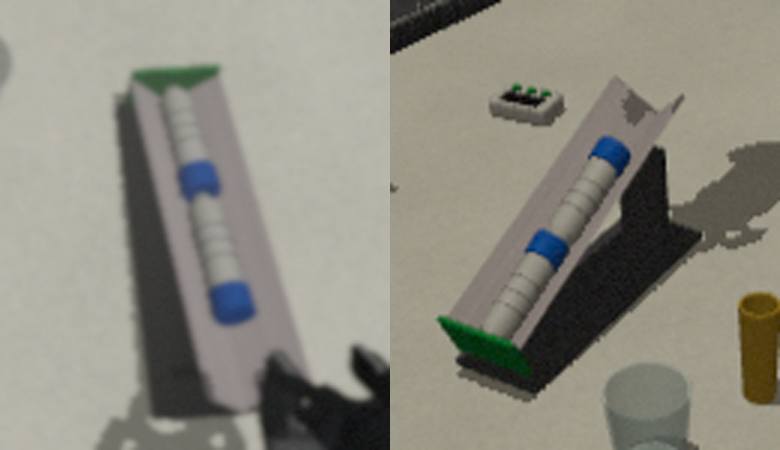

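View pics/scene_k.png

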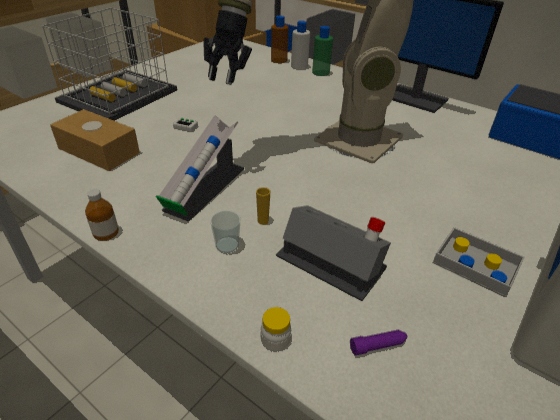

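The upper cap's end is at top (398,277), against a predicted (397,275) plus the cap rim. Red, the sleeve and the beaker are at their original pixels. The gripper is clear, so I'm handing in.

```bash
python3 -c "
from workcell import order
print(order.hand_in())"
```

```text
the job is handed in; nothing more can be done
None
```

I put both blue-capped tubes in the V-trough and handed the job in at about 20.4 s on the robot's clock. No verdict came back. I drew each tube out along its pocket, set its foot down in the fold with the tube about 25° above it, and opened the jaws just enough to let it tip and slide into place.

**Tubes:** The last top and scene pictures show both tubes in line along the fold, caps uphill. The lower foot is at the green stop and the upper foot is against the lower cap. The cap ends were within about 2–3 px of where they should be, roughly the size of the cap rim.

**Other objects:** The red-capped tube, sleeve and beaker were at their starting pixels, and the gripper was clear of everything.

**Small disagreements:**
- The camera fits of the fixtures disagreed by 1–1.5 px, about 2–3 mm.
- The first descent onto a cap overshot by about 9 mm. I corrected it before gripping, with no contact force.

Tube speed during the tipping was not measured.

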